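# Sort the paint tubes and the scraper after class

### The job

Tidy the table after the painting class: lay the red and the yellow tube in the pink tub, the blue and the green tube in the teal tub, and the scraper in the white tool tray. Everything must lie flat on the floor of its tub or tray, nothing on top of anything else or propped on a wall. Leave the black jar and the roll of tape where they are.

Things in the scene. Friction and masses are not known exactly. Their poses are not given: they have to be found in the camera images.
- tube_red_mid (a point): capped paint tube lying on the table: white squarish body with a broad red band and a red round cap, 100 mm long in all, 28 mm wide, 24 mm high, about 60 g, rigid. The point is its centre, 12 mm above its underside. x runs along the tube towards the cap (the body reaches from -45 to +31 mm, the cap from +32 to +50 mm), y across its 28 mm width, z up. Grasp it across its width anywhere near the centre.
- tube_yellow_mid (a point): capped paint tube lying on the table: white squarish body with a broad yellow band and a yellow round cap, 100 mm long in all, 28 mm wide, 24 mm high, about 60 g, rigid. The point is its centre, 12 mm above its underside. x runs along the tube towards the cap (the body reaches from -45 to +31 mm, the cap from +32 to +50 mm), y across its 28 mm width, z up. Grasp it across its width anywhere near the centre.
- tube_blue_mid (a point): capped paint tube lying on the table: white squarish body with a broad blue band and a blue round cap, 100 mm long in all, 28 mm wide, 24 mm high, about 60 g, rigid. The point is its centre, 12 mm above its underside. x runs along the tube towards the cap (the body reaches from -45 to +31 mm, the cap from +32 to +50 mm), y across its 28 mm width, z up. Grasp it across its width anywhere near the centre.
- tube_green_mid (a point): capped paint tube lying on the table: white squarish body with a broad green band and a green round cap, 100 mm long in all, 28 mm wide, 24 mm high, about 60 g, rigid. The point is its centre, 12 mm above its underside. x runs along the tube towards the cap (the body reaches from -45 to +31 mm, the cap from +32 to +50 mm), y across its 28 mm width, z up. Grasp it across its width anywhere near the centre.
- scraper_mid (a point): paint scraper lying flat: brown wooden handle (80 mm long, 22 mm wide, 18 mm thick, from -60 to +20 mm along x) with a thin steel blade (38 mm wide, from +18 to +60 mm), 120 mm long in all, about 70 g. The point is on the handle at mid-length of the whole scraper and near its centre of mass, 9 mm above its underside; x runs towards the blade, y across the handle, z up. Grasp the handle across its width at this point or up to 20 mm towards its end.
- tub_warm_floor (a point): low open square tub of pink plastic for warm colours, fixed to the table, 158 x 158 mm outside, 150 x 150 mm inside, walls 4 mm thick and 25 mm high above the table. The point is the centre of its inner floor, 4 mm above the table; x and y run along its sides, z up. Two tubes fit flat side by side, for example 36 mm either side of the centre.
- tub_cool_floor (a point): low open square tub of teal (dark blue-green) plastic for cool colours, fixed to the table, 158 x 158 mm outside, 150 x 150 mm inside, walls 4 mm thick and 25 mm high above the table. The point is the centre of its inner floor, 4 mm above the table; x and y run along its sides, z up. Two tubes fit flat side by side, for example 36 mm either side of the centre.
- tool_tray_floor (a point): low open white tray for tools, fixed to the table, 158 mm (x) by 118 mm (y) outside, 150 x 110 mm inside, walls 4 mm thick and 25 mm high above the table. The point is the centre of its inner floor, 4 mm above the table; x runs along its long side, y along its short side, z up. The scraper fits flat only roughly along x.
- jar_mid (a point): small round jar, all black, 40 mm across and 48 mm high, standing loose among the tubes; a bystander. The point is its centre, 24 mm above the table.
- tape_mid (a point): small beige roll of tape lying flat, 42 mm across, 20 mm high, loose among the tubes; a bystander. The point is its centre, 10 mm above the table.
There are look-alikes about, which are no part of the job. What is shaped like the part that bears tube_red_mid but orange or purple is not meant.

How it is judged:
By the outcome, as a careful person would: the job done as asked, in the order asked, and still so for the second after the job is handed in, with the robot touching nothing.
It also fails if it takes over 122 s, if anything falls off the work surface, if the arm or the gripper's body presses on something with over 40 N, if the wrist force passes 120 N, or if a joint passes its speed limit or range.

### The arm

A 7-joint arm with a two-finger parallel gripper is mounted at the origin on the work surface. World frame = base frame: x ahead of the robot, y to its left, z up, the work surface at z = 0. Lengths are in mm, angles in degrees, forces in N, time in s.
With the tool pointing down it reaches from about 425 to 975 mm from the base axis. Payload 16.7 kg.
Tool frame: the origin (TCP) lies on the centre line of the jaws, within the pads' length; the fingertips stand 11 mm ahead of it and the grasp point (between the pads) lies 8 mm behind it; z points along the fingers, y is the direction in which the jaws open and shut (so a half turn about z gives the same grasp; the last joint's range is limited). The gripper opens to 85 mm and grips with 20 to 120 N. Pads are 22 mm wide; open, the fingers measure 114 mm over their backs; the gripper's body (76 mm by 85 mm) begins 54 mm behind the grasp point. The pads swing forward as they close: fully open they stand 13 mm farther back than shut.
Start: joints at [61.622, 24.414, 4.234, 92.017, -1.954, 63.644, -3.845], TCP at [228.758, -635.016, 219.002] pointing down, gripper open.
Joint ranges: [-163.25, 163.25], [-28.42, 122.38], [-70.27, 78.77], [12.13, 141.07], [-58.53, 238.53], [9.26, 117.41], [-156.51, 156.51]. Speed limits (degrees/s): [108.29, 108.29, 136.94, 136.94, 172.46, 172.46, 172.46].

### API

Orientations are given as a 3x3 rotation matrix whose columns are the frame's x, y, z axes.
In Python, from workcell import env, vision gives the robot as it stands.
- The arm moves only by the tool jog_arm, never from a script. Its argument "rows" is a list of rows, each a list of 3 entries, a list of its own where there are three numbers: the shift along the world's x, y, z in mm, then the turn, a rotation vector about the world's x, y, z in rad, then the gripper command: -1 is shut, 1 is fully open, values between are in proportion. In form: [[[dx, dy, dz], [ax, ay, az], fingers], ...]. A call has exactly 5 rows; each row is the pose to reach, as a shift and turn from the pose commanded when the call began; what a row does not reach only later rows make up. A row lasts 1/12 s, in which the tool goes at most 41.7 mm and 7.16 degrees, less where a joint would pass 70% of its speed; a pose out of reach is approached as far as the arm can. A call with a gripper value outside its range is refused whole. The fingers move at their own pace and stop on an object; "grip_force" is the grip in N (left out, the last holds). Time passes only in rows, so rows that repeat a pose let the fingers close, or fill a call up. It gives the time, the measured TCP pose, the force and the opening at its end, in the units of the state.
- env.sense(): the state, without advancing time (a new reading comes with each control period).
- vision.read_camera(name): name is "side" or "top"; returns a dict with "color" (480x640x3 uint8, red, green, blue), "camera_matrix" (3x3 intrinsics, pixels), "rvec" (rotation vector, rad) and "tvec" (3), from world to camera coordinates, as OpenCV has them. Camera axes: x right, y down, z forward; pixel columns grow to the right and rows downward; lengths in mm; the calibration is good to about 2 mm. A picture is of the moment at which its call begins. There is no depth.
- env.close_job(): hands the job in, once; it reports no verdict.
The state is a dict: "time_s": time; "qpos": joint angles; "qvel": joint speeds; "tau": joint torques, N m; "eef_pos": TCP position; "eef_rot": TCP orientation; "ft_force": force on the tool from outside, world axes, zero at the start; "torque": the same for the moment, N m; "width": finger opening in mm.
Only numpy, scipy, OpenCV 4.12 (cv2) and the standard library are available. Lean on these libraries where they do the work, as an engineer would, in place of code of your own. Each camera call takes 0.05 s, during which the arm holds its last target.

## Working session

There is one attempt and no reset: what is moved stays moved. The work goes in short steps, Python scripts to look and compute and a tool call to move; the robot and the scene stay as the last step left them, time stands still between calls to the robot, and variables do not carry over. Pictures are saved under pics/ and viewed, and the job is handed in when it is done.

Besides the shell and the picture viewer there is one more tool, called after "Emit:" as a command line: name --argument value ..., lists and objects as JSON in quotes. jog_arm: Moves the arm, as the interface text tells. Its arguments: {"type":"object","properties":{"rows":{"type":"array"},"grip_force":{"type":"number"}},"required":["rows"]}

```bash
mkdir -p pics; ls; cat > h.py <<'E'
import sys; sys.path.insert(0,'.')
import numpy as np, cv2
from workcell import env, vision
def snap(n,f=None):
    d=vision.read_camera(n)
    if f: cv2.imwrite('pics/'+f,d['color'][...,::-1])
    return d
def ray(d,px,z):
    K=np.array(d['camera_matrix']);R,_=cv2.Rodrigues(np.array(d['rvec'],float));t=np.array(d['tvec'],float).ravel()
    v=R.T@np.linalg.inv(K)@np.array([px[0],px[1],1.]);c=-R.T@t
    return c+v*(z-c[2])/v[2]
def proj(d,p):
    return cv2.projectPoints(np.array(p,float).reshape(-1,1,3),np.array(d['rvec'],float),np.array(d['tvec'],float),np.array(d['camera_matrix'],float),None)[0].reshape(-1,2)
E
python3 - <<'E'
from h import *
for n in('top','side'):
    d=snap(n,n+'0.png');print(n,d['camera_matrix'],d['rvec'],d['tvec'])
print(env.sense())
E
```

```text
pics
top [[530.99410104   0.         311.8512798 ]
 [  0.         530.99410104 233.54522996]
 [  0.           0.           1.        ]] [ 2.12082117 -2.14699579  0.18769834] [  75.02413444  428.54079634 1023.43214478]
side [[548.66343473   0.         314.97918402]
 [  0.         548.66343473 242.87863948]
 [  0.           0.           1.        ]] [ 0.86888287 -2.32233432  1.3403967 ] [ 362.39357112  177.11015675 1151.23930841]
{'time_s': 0.1, 'qpos': array([61.6222548 , 24.44590773,  4.23320834, 92.04768348, -1.95374276,
       63.64265507, -3.84441835]), 'qvel': array([-0.02152037,  0.00451708,  0.07629374, -0.11595818, -0.02595705,
        0.01901503, -0.00445531]), 'tau': array([ 9.99568496e-03, -9.51525092e+01,  3.77190113e+00, -4.64398992e+01,
        1.94129959e-02,  6.74781404e-03, -5.13502039e-05]), 'eef_pos': array([ 228.61373007, -634.71558988,  218.39025729]), 'eef_rot': array([[ 9.40828780e-01,  3.38881974e-01, -4.63209002e-04],
       [ 3.38882279e-01, -9.40828234e-01,  1.01729954e-03],
       [-9.10556308e-05, -1.11407801e-03, -9.99999375e-01]]), 'ft_force': array([-0.08823361, -0.14364497, -0.3383063 ]), 'torque': array([-0.00422361, -0.01136284,  0.00180631]), 'width': 85.56017734274317}
```

View pics/top0.png

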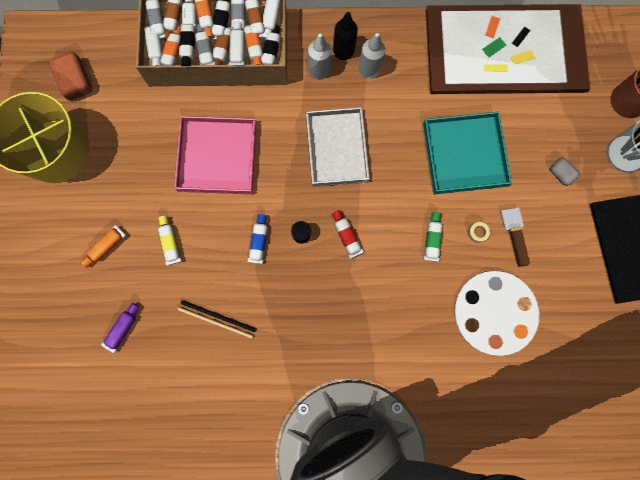

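View pics/side0.png

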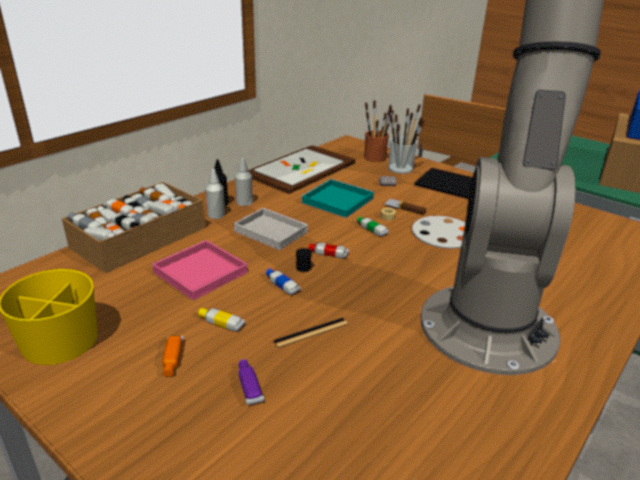

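Top view: red tube (346,234), yellow (169,240), blue (258,238), green (433,236), scraper (515,236), tubs pink (216,155), teal (467,152) and white tray (338,147). Look-alikes are the orange tube (104,246), the purple tube (121,327) and the tubes in the box (215,30). The jar is at (301,232) and the tape at (480,232). Next I'll take close crops.

```bash
python3 - <<'E'
from h import *
im=cv2.imread('pics/top0.png')
def crop(x0,y0,w,h,s,f):
    c=cv2.resize(im[y0:y0+h,x0:x0+w],None,fx=s,fy=s,interpolation=cv2.INTER_CUBIC)
    for x in range((x0+9)//10*10,x0+w,10):
        cv2.line(c,(int((x-x0+.5)*s),0),(int((x-x0+.5)*s),6 if x%50 else 16),(255,255,255),1)
        if x%20==0: cv2.putText(c,str(x),(int((x-x0+.5)*s)-10,28),0,.4,(255,255,255),1)
    for y in range((y0+9)//10*10,y0+h,10):
        cv2.line(c,(0,int((y-y0+.5)*s)),(8,int((y-y0+.5)*s)),(255,255,255),1)
        cv2.putText(c,str(y),(10,int((y-y0+.5)*s)+4),0,.4,(255,255,255),1)
    cv2.imwrite('pics/'+f,c)
crop(145,200,130,75,6,'a.png');crop(285,200,100,75,7,'b.png');crop(415,195,125,80,6,'c.png')
crop(165,100,220,100,3.6,'d.png');crop(410,100,120,100,6,'e.png')
E
```

```text
(no output)
```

View pics/a.png

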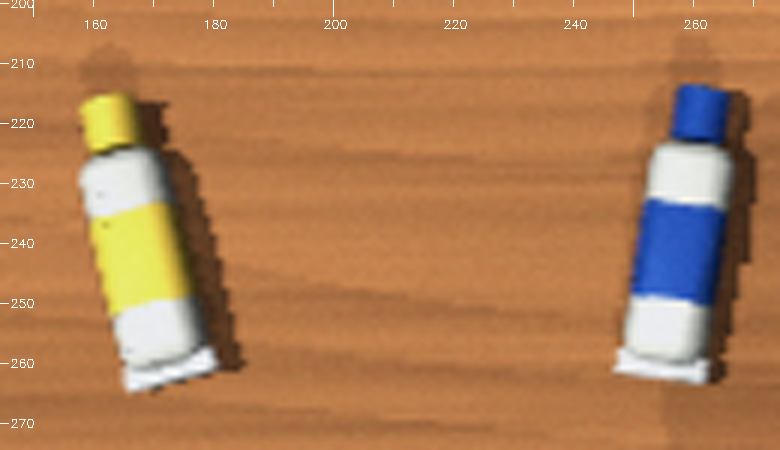

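View pics/b.png

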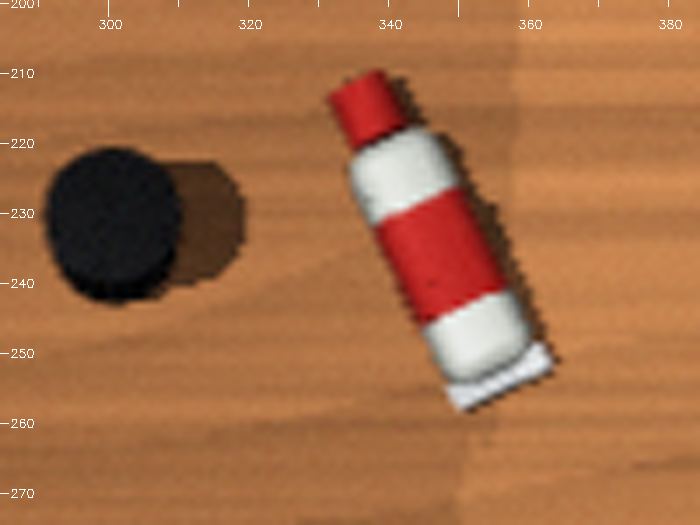

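View pics/c.png

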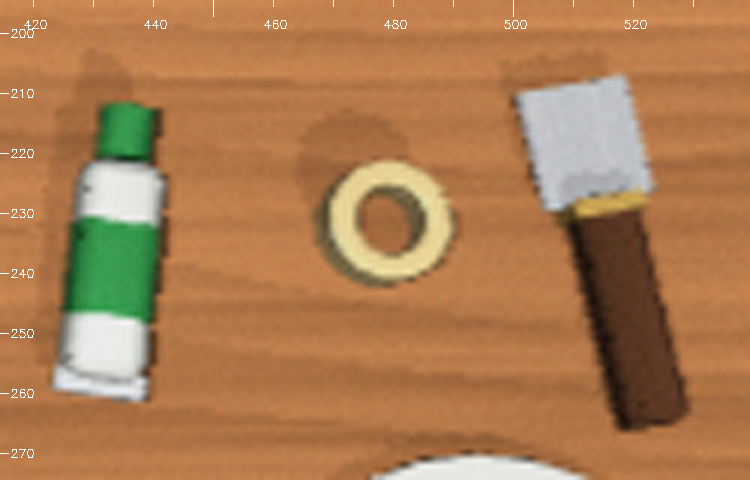

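View pics/d.png

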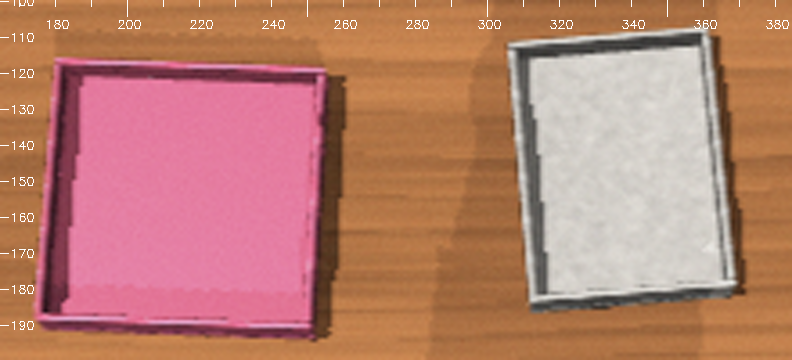

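View pics/e.png

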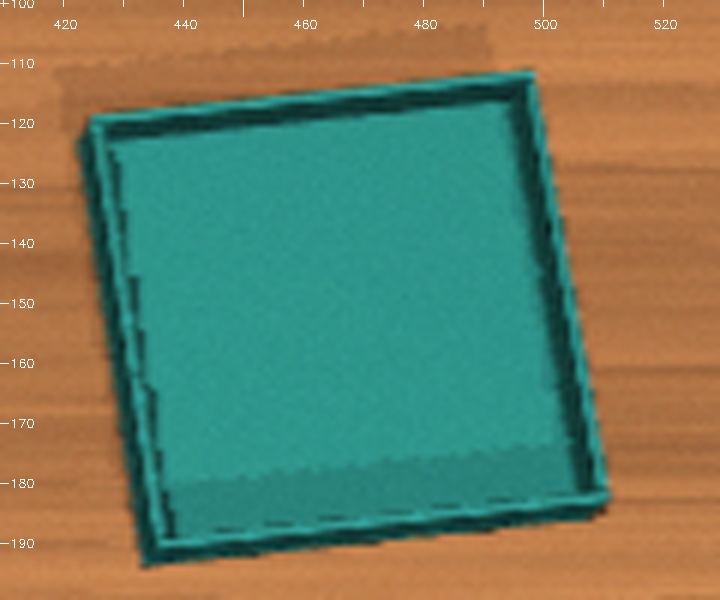

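```bash
cat > meas.py <<'E'
from h import *
d=snap('top')
T=dict(yellow=((162,215.5),(172.7,262.7)),blue=((261.5,213.8),(254.8,262)),red=((335.2,211.5),(357,255.2)),green=((435.3,211.7),(431,260.3)))
S={}
for k,(a,b) in T.items():
    A=ray(d,a,12);B=ray(d,b,8);v=(A-B)[:2];m=(A+B)[:2]/2
    print(k,m.round(1),'len',np.linalg.norm(v).round(1),'ang',np.degrees(np.arctan2(v[1],v[0])).round(1))
A=ray(d,(509.5,208.3),9);B=ray(d,(523.3,265),18);v=(A-B)[:2];print('scraper',((A+B)[:2]/2).round(1),np.linalg.norm(v).round(1),np.degrees(np.arctan2(v[1],v[0])).round(1))
print('jar',ray(d,(300.5,231),48).round(1),'tape',ray(d,(479.5,231.5),20).round(1))
for k,c in dict(pink=((180,116),(255,119),(252.7,190),(175.5,189)),teal=((424,119),(498,111.5),(510.5,182.5),(434,190)),tray=((306.5,112.5),(361,108),(369,179.5),(312.5,183.5))).items():
    P=np.array([ray(d,c_,25)[:2] for c_ in c]);m=P.mean(0)
    v=(P[0]-P[3]+P[1]-P[2])/2; w=(P[0]-P[1]+P[3]-P[2])/2
    print(k,m.round(1),'X',np.linalg.norm(v).round(1),np.degrees(np.arctan2(v[1],v[0])).round(1),'Y',np.linalg.norm(w).round(1),np.degrees(np.arctan2(-w[0],w[1])).round(1))
# fingertip check
s=env.sense();print(s['eef_pos'].round(1),s['eef_rot'].round(3).tolist())
E
python3 meas.py
```

```text
yellow [426.3 364.9] len 100.2 ang 13.9
blue [426.6 179.4] len 100.0 ang -7.8
red [ 4.338e+02 -4.000e-01] len 100.3 ang 25.3
green [ 426.3 -178.7] len 100.9 ang -7.4
scraper [ 422.8 -347.6] 120.0 7.4
jar [432.8  92.2  48. ] tape [ 432.4 -271.    20. ]
pink [603.  266.5] X 155.4 -1.5 Y 157.7 -2.2
teal [ 603.  -253.9] X 154.6 5.1 Y 158.1 5.2
tray [616.6  14.6] X 155.3 4.2 Y 115.8 3.9
[ 228.7 -634.7  218.5] [[0.941, 0.339, -0.0], [0.339, -0.941, 0.001], [-0.0, -0.001, -1.0]]
```

Poses are consistent: measured tube lengths are 100–101 mm and the scraper 120 mm. I'll start moving to the red tube.

Emit:
jog_arm --rows '[[[90, 160, -30], [0, 0, 0], 0.4], [[90, 160, -30], [0, 0, 0], 0.4], [[90, 160, -30], [0, 0, 0], 0.4], [[90, 160, -30], [0, 0, 0], 0.4], [[90, 160, -30], [0, 0, 0], 0.4]]' --grip_force 40

```text
time_s: 0.57
eef_pos: [321.2, -470.2, 188.1]
eef_rot: [[0.939, 0.343, 0.0], [0.343, -0.939, 0.002], [0.001, -0.002, -1.0]]
ft_force: [1.2, -0.5, 0.8]
width: 59.7
```

Emit:
jog_arm --rows '[[[80, 160, -30], [0, 0, 0], 0.4], [[80, 160, -30], [0, 0, 0], 0.4], [[80, 160, -30], [0, 0, 0], 0.4], [[80, 160, -30], [0, 0, 0], 0.4], [[80, 160, -30], [0, 0, 0], 0.4]]'

```text
time_s: 0.98
eef_pos: [400.7, -309.6, 158.2]
eef_rot: [[0.939, 0.344, -0.0], [0.344, -0.939, 0.002], [0.0, -0.002, -1.0]]
ft_force: [0.7, 0.8, 0.1]
width: 59.5
```

```bash
python3 -c "
from h import *
s=env.sense();print(s['time_s'],s['eef_pos'].round(1),s['qpos'].round(1),s['width'],s['ft_force'])"
```

```text
0.9833 [ 400.7 -309.6  158.2] [ 35.4  13.   -5.6 116.6   1.5  50.6 -41. ] 59.53180230960402 [0.73216438 0.76664785 0.07024082]
```

Emit:
jog_arm --rows '[[[40, 155, -30], [0, 0, 0], 0.4], [[40, 155, -30], [0, 0, 0], 0.4], [[40, 155, -30], [0, 0, 0], 0.4], [[40, 155, -30], [0, 0, 0], 0.4], [[40, 155, -30], [0, 0, 0], 0.4]]'

```text
time_s: 1.4
eef_pos: [439.8, -153.3, 128.1]
eef_rot: [[0.938, 0.346, -0.001], [0.346, -0.938, 0.002], [0.0, -0.002, -1.0]]
ft_force: [-0.3, 1.4, -0.1]
width: 59.6
```

Emit:
jog_arm --rows '[[[2, 155, -30], [0, 0, 0.09], 0.4], [[2, 155, -30], [0, 0, 0.09], 0.4], [[2, 155, -30], [0, 0, 0.09], 0.4], [[2, 155, -30], [0, 0, 0.09], 0.4], [[2, 155, -30], [0, 0, 0.09], 0.4]]'

```text
time_s: 1.82
eef_pos: [440.3, 0.8, 98.2]
eef_rot: [[0.904, 0.428, -0.001], [0.428, -0.904, 0.002], [0.0, -0.002, -1.0]]
ft_force: [-0.3, 1.3, -0.3]
width: 59.4
```

Emit:
jog_arm --rows '[[[0, 0, 0], [0, 0, 0], 0.4], [[0, 0, 0], [0, 0, 0], 0.4], [[0, 0, 0], [0, 0, 0], 0.4], [[0, 0, 0], [0, 0, 0], 0.4], [[0, 0, 0], [0, 0, 0], 0.4]]'

```text
time_s: 2.23
eef_pos: [440.8, -6.0, 99.1]
eef_rot: [[0.907, 0.42, 0.0], [0.42, -0.907, -0.0], [0.0, 0.0, -1.0]]
ft_force: [0.4, 0.5, 0.1]
width: 59.7
```

```bash
python3 -c "
from h import *
s=env.sense();print(s['time_s'],s['eef_pos'].round(1),s['qpos'].round(1),s['width'],s['ft_force'])
d=snap('top','t1.png');d=snap('side');cv2.imwrite('pics/s1.png',cv2.resize(d['color'][200:320,240:400,::-1],None,fx=5,fy=5,interpolation=2))"
```

```text
2.2333 [440.8  -6.   99.1] [  8.6  12.9 -18.1 126.6   6.1  41.3 -78.7] 59.71386043651669 [0.36046747 0.51977097 0.0887124 ]
```

View pics/s1.png

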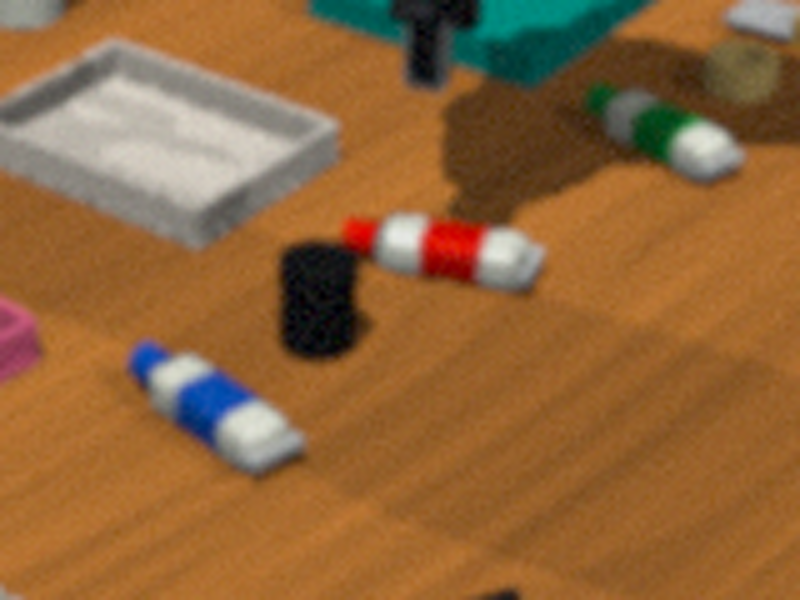

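View pics/t1.png

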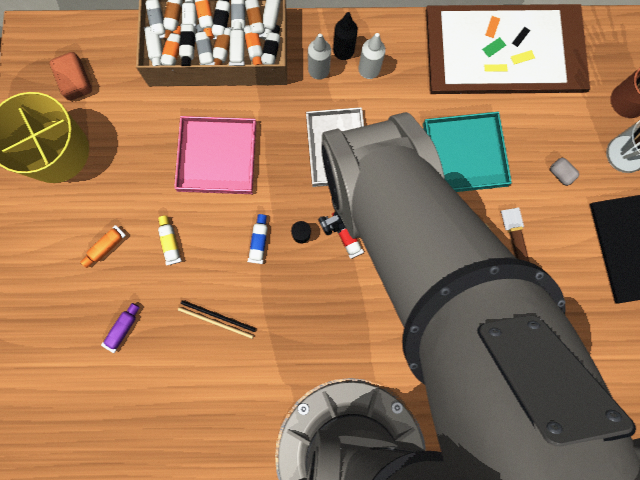

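The hover settled and the red tube is clear below. The jaws are aligned with it, so I'll descend.

Emit:
jog_arm --rows '[[[0, 8, -30], [0, 0, 0], 0.4], [[0, 8, -55], [0, 0, 0], 0.4], [[0, 8, -75], [0, 0, 0], 0.4], [[0, 8, -84], [0, 0, 0], 0.4], [[0, 8, -84], [0, 0, 0], 0.4]]'

```text
time_s: 2.75
eef_pos: [439.6, 2.8, 13.5]
eef_rot: [[0.907, 0.422, -0.003], [0.422, -0.907, -0.0], [-0.003, -0.001, -1.0]]
ft_force: [0.3, -0.8, -0.3]
width: 59.7
```

Emit:
jog_arm --rows '[[[0, 0, 0], [0, 0, 0], 0.4], [[0, 0, 0], [0, 0, 0], -1], [[0, 0, 0], [0, 0, 0], -1], [[0, 0, 0], [0, 0, 0], -1], [[0, 0, 0], [0, 0, 0], -1]]'

```text
time_s: 3.17
eef_pos: [441.2, 2.9, 15.7]
eef_rot: [[0.907, 0.422, 0.001], [0.422, -0.907, 0.0], [0.001, 0.001, -1.0]]
ft_force: [0.1, -0.5, 0.1]
width: 11.4
```

Emit:
jog_arm --rows '[[[0, 0, 0], [0, 0, 0], -1], [[0, 0, 5], [0, 0, 0], -1], [[0, 0, 30], [0, 0, 0], -1], [[0, 0, 60], [0, 0, 0], -1], [[0, 0, 60], [0, 0, 0], -1]]'

```text
time_s: 3.58
eef_pos: [442.9, 3.3, 79.3]
eef_rot: [[0.907, 0.422, 0.005], [0.422, -0.907, 0.0], [0.005, 0.002, -1.0]]
ft_force: [2.4, -0.3, 0.7]
width: 0.0
```

The jaws closed to 0 mm, so the grasp missed. I'll look before doing anything else.

```bash
python3 -c "
from h import *
d=snap('top');cv2.imwrite('pics/t2.png',cv2.resize(d['color'][180:280,260:400,::-1],None,fx=5,fy=5,interpolation=2));print(proj(d,[[441,3,14],[434,0,12],[441,3,76],[443,3,68]]).round(1))
d=snap('side');print(proj(d,[[441,3,76],[443,3,68]]).round(1));cv2.imwrite('pics/s2.png',cv2.resize(d['color'][200:320,240:400,::-1],None,fx=5,fy=5,interpolation=2))"
```

```text
[[344.4 229.5]
 [345.9 233. ]
 [346.5 223.7]
 [346.2 223.5]]
[[325.4 227.1]
 [324.7 229.7]]
```

View pics/t2.png

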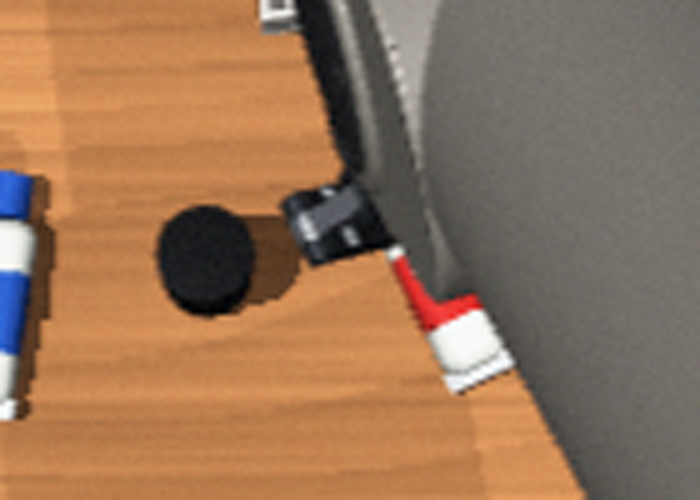

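View pics/s2.png

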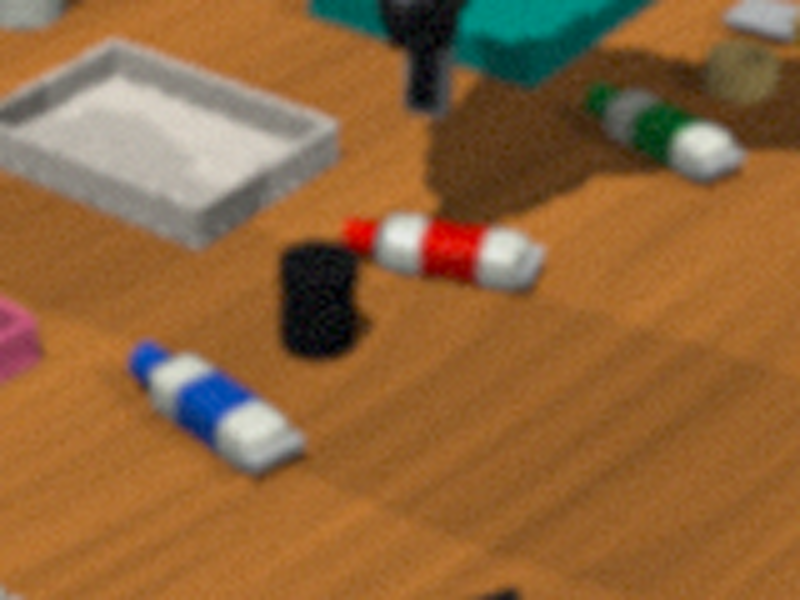

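```bash
python3 -c "
from h import *
print(env.sense()['eef_pos'])
d=snap('side','s3f.png');cv2.imwrite('pics/s3.png',cv2.resize(d['color'][120:270,230:430,::-1],None,fx=4,fy=4,interpolation=2))
R,_=cv2.Rodrigues(d['rvec']);print('cam',-R.T@d['tvec']);d=snap('top');R,_=cv2.Rodrigues(d['rvec']);print('cam',-R.T@d['tvec'])"
```

```text
[441.57992171   2.89931584  76.33655387]
cam [-292.33011853  933.91734701  728.27916625]
cam [ 248.89549029   75.42691743 1081.22662051]
```

View pics/s3.png

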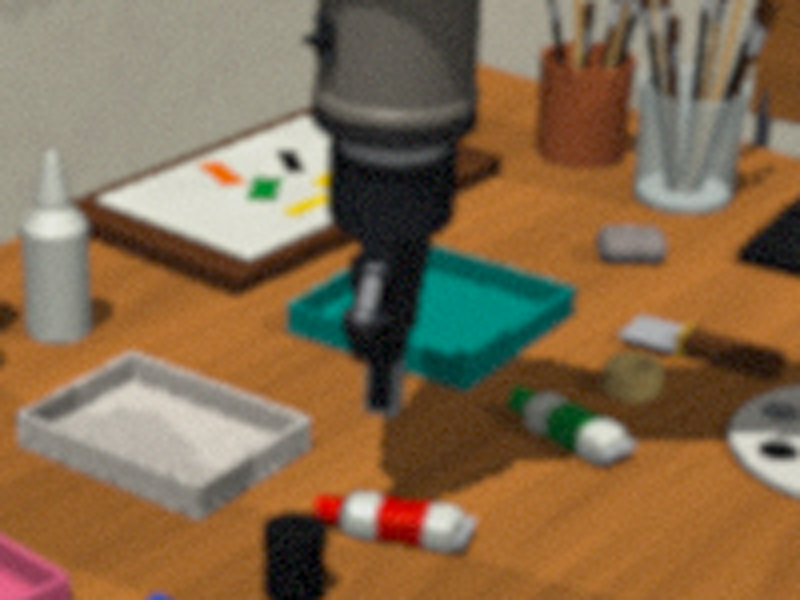

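```bash
python3 -c "
from h import *
a=snap('top');b=snap('side')
for z in range(60,180,20): print(z,ray(a,(327,223),z).round(),ray(b,(322,192.5),z).round(),'tip',ray(b,(325.7,223),z).round())
"
```

```text
60 [446.  40.  60.] [ 595. -171.   60.] tip [472. -37.  60.]
80 [442.  41.  80.] [ 569. -138.   80.] tip [449.  -8.  80.]
100 [438.  41. 100.] [ 542. -105.  100.] tip [426.  21. 100.]
120 [434.  42. 120.] [516. -72. 120.] tip [404.  50. 120.]
140 [431.  43. 140.] [489. -39. 140.] tip [381.  79. 140.]
160 [427.  43. 160.] [462.  -6. 160.] tip [358. 108. 160.]
```

```bash
python3 -c "
from h import *
b=snap('side')
c,s=np.cos(np.radians(25.3)),np.sin(np.radians(25.3))
print(proj(b,[[434+50*c,50*s,12],[434-50*c,-50*s,8],[434,0,24]]).round(1))
print(env.sense()['eef_rot'].round(3).tolist())"
```

```text
[[308.4 246.8]
 [346.8 254.3]
 [327.6 245.7]]
[[0.906, 0.422, -0.001], [0.422, -0.906, 0.0], [-0.001, -0.001, -1.0]]
```

Emit:
jog_arm --rows '[[[0, 0, -5], [0, 0, 0], 0.4], [[0, 0, -10], [0, 0, 0], 0.4], [[0, 0, -20], [0, 0, 0], 0.4], [[0, 0, -30], [0, 0, 0], 0.4], [[0, 0, -40], [0, 0, 0], 0.4]]'

```text
time_s: 4.35
eef_pos: [440.4, 3.0, 33.6]
eef_rot: [[0.907, 0.422, -0.001], [0.422, -0.907, 0.0], [-0.001, -0.0, -1.0]]
ft_force: [0.9, 0.5, 0.2]
width: 59.5
```

Emit:
jog_arm --rows '[[[0, 0, -8], [0, 0, 0], 0.4], [[0, 0, -16], [0, 0, 0], 0.4], [[0, 0, -24], [0, 0, 0], 0.4], [[0, 0, -30], [0, 0, 0], 0.4], [[0, 0, -34], [0, 0, 0], 0.4]]'

```text
time_s: 4.77
eef_pos: [440.5, 3.0, 0.1]
eef_rot: [[0.907, 0.422, -0.001], [0.422, -0.907, 0.0], [-0.001, -0.0, -1.0]]
ft_force: [0.6, 0.4, 0.6]
width: 59.9
```

```bash
python3 -c "
from h import *
d=snap('side');cv2.imwrite('pics/s4.png',cv2.resize(d['color'][180:280,260:400,::-1],None,fx=5,fy=5,interpolation=2));s=env.sense();print(s['eef_pos'],s['ft_force'])"
```

```text
[ 4.40317546e+02  3.00558000e+00 -1.45855400e-01] [-0.59436618  1.16593344 -1.38233336]
```

View pics/s4.png

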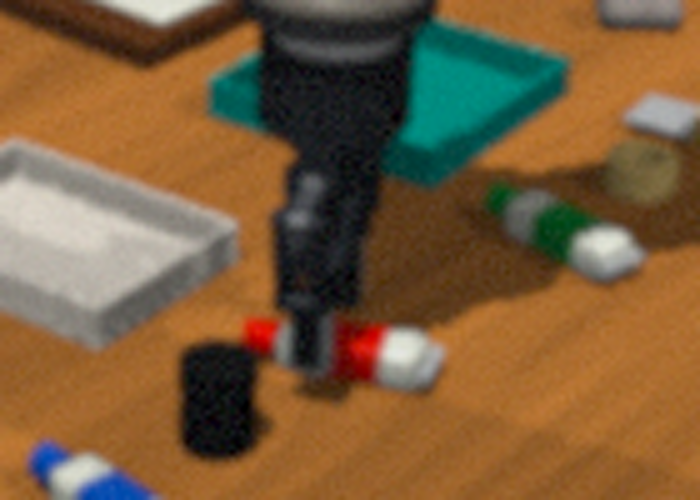

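```bash
python3 -c "
from h import *
b=snap('side')
for z in(0,5,10,15):print(z,proj(b,[[425,36.5,z],[428,30,z]]).round(1).tolist())"
```

```text
0 [[320.8, 260.9], [321.6, 259.4]]
5 [[320.9, 259.2], [321.6, 257.7]]
10 [[320.9, 257.5], [321.7, 256.0]]
15 [[321.0, 255.7], [321.7, 254.3]]
```

The side view shows the tips about 10–15 mm above the reported TCP height: about 15 mm at 60 mm opening, about 10 mm when shut. The x and y readings match. I'll grasp at a reported z of −7 and check the width.

Emit:
jog_arm --rows '[[[0, 0, -3], [0, 0, 0], 0.4], [[0, 0, -7], [0, 0, 0], 0.4], [[0, 0, -7], [0, 0, 0], 0.2], [[0, 0, -7], [0, 0, 0], 0], [[0, 0, -7], [0, 0, 0], -1]]'

```text
time_s: 5.28
eef_pos: [440.9, 3.0, -5.9]
eef_rot: [[0.907, 0.422, 0.0], [0.422, -0.907, 0.0], [0.0, 0.0, -1.0]]
ft_force: [-0.3, 0.2, -0.7]
width: 31.8
```

Emit:
jog_arm --rows '[[[0, 0, 0], [0, 0, 0], -1], [[0, 0, 0], [0, 0, 0], -1], [[0, 0, 0], [0, 0, 0], -1], [[0, 0, 0], [0, 0, 0], -1], [[0, 0, 0], [0, 0, 0], -1]]'

```text
time_s: 5.7
eef_pos: [440.9, 3.0, -5.7]
eef_rot: [[0.907, 0.422, 0.0], [0.422, -0.907, 0.0], [0.0, 0.0, -1.0]]
ft_force: [-1.1, -0.4, 7.1]
width: 27.1
```

Emit:
jog_arm --rows '[[[0, 0, 5], [0, 0, 0], -1], [[0, 0, 20], [0, 0, 0], -1], [[0, 0, 40], [0, 0, 0], -1], [[0, 0, 60], [0, 0, 0], -1], [[0, 0, 60], [0, 0, 0], -1]]'

```text
time_s: 6.12
eef_pos: [442.4, 3.1, 57.2]
eef_rot: [[0.907, 0.422, 0.004], [0.422, -0.907, 0.0], [0.004, 0.002, -1.0]]
ft_force: [1.5, -0.0, -0.6]
width: 27.2
```

```bash
python3 -c "
from h import *
d=snap('side');cv2.imwrite('pics/s5.png',cv2.resize(d['color'][180:280,260:400,::-1],None,fx=5,fy=5,interpolation=2));s=env.sense();print(s['eef_pos'],s['ft_force'],s['width'])"
```

```text
[441.97364231   2.9182126   55.83310106] [-0.85726567  0.57683068 -1.35151248] 27.44744076547971
```

View pics/s5.png

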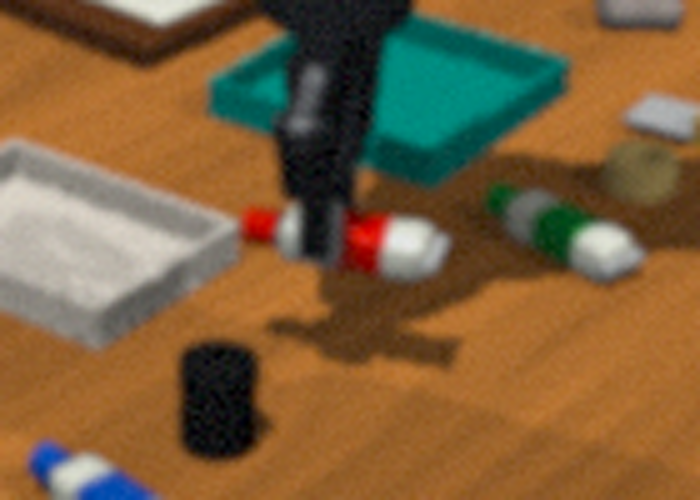

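Red is held with the width at 27 mm. Carrying it to the pink tub.

Emit:
jog_arm --rows '[[[15, 15, 30], [0, 0, -0.04], -1], [[40, 50, 40], [0, 0, -0.1], -1], [[60, 85, 40], [0, 0, -0.15], -1], [[75, 115, 40], [0, 0, -0.2], -1], [[90, 150, 40], [0, 0, -0.24], -1]]'

```text
time_s: 6.58
eef_pos: [531.5, 153.9, 93.7]
eef_rot: [[0.982, 0.191, 0.0], [0.191, -0.982, -0.0], [-0.0, 0.0, -1.0]]
ft_force: [0.8, -0.4, -0.3]
width: 26.9
```

Emit:
jog_arm --rows '[[[18, 35, 0], [0, 0, -0.06], -1], [[36, 70, 0], [0, 0, -0.12], -1], [[54, 105, 0], [0, 0, -0.18], -1], [[70, 130, 0], [0, 0, -0.22], -1], [[81, 149, 0], [0, 0, -0.222], -1]]'

```text
time_s: 7.0
eef_pos: [612.0, 305.1, 92.9]
eef_rot: [[1.0, -0.027, -0.001], [-0.027, -1.0, 0.0], [-0.001, -0.0, -1.0]]
ft_force: [0.0, 0.5, -0.5]
width: 26.7
```

Emit:
jog_arm --rows '[[[0, 0, 0], [0, 0, 0], -1], [[0, 0, -20], [0, 0, 0], -1], [[0, 0, -40], [0, 0, 0], -1], [[0, 0, -55], [0, 0, 0], -1], [[0, 0, -60], [0, 0, 0], -1]]'

```text
time_s: 7.42
eef_pos: [610.2, 300.8, 30.7]
eef_rot: [[1.0, -0.026, -0.004], [-0.026, -1.0, -0.002], [-0.004, 0.002, -1.0]]
ft_force: [0.4, -0.9, -0.4]
width: 27.2
```

```bash
python3 -c "
from h import *
d=snap('side');cv2.imwrite('pics/s6.png',cv2.resize(d['color'][180:320,130:300,::-1],None,fx=4,fy=4,interpolation=2));s=env.sense();print(s['eef_pos'],s['ft_force'],s['width'],np.degrees(np.arctan2(s['eef_rot'][1,0],s['eef_rot'][0,0])),s['qpos'].round(1))"
```

```text
[610.34332199 301.01245765  31.13348259] [-0.82142292 -0.81748433 -1.52600367] 26.911357852469088 -1.5008445164296977 [ -22.1   36.9  -13.3   97.8   10.9   46.8 -131.9]
```

View pics/s6.png

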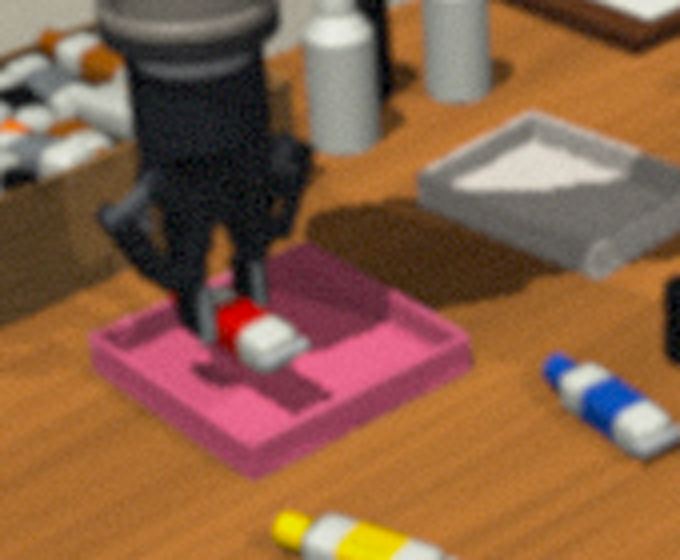

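Emit:
jog_arm --rows '[[[0, 0, -10], [0, 0, 0], -1], [[0, 0, -20], [0, 0, 0], -1], [[0, 0, -28], [0, 0, 0], -1], [[0, 0, -32], [0, 0, 0], -1], [[0, 0, -34], [0, 0, 0], -1]]'

```text
time_s: 7.88
eef_pos: [611.5, 301.8, -0.7]
eef_rot: [[1.0, -0.026, -0.001], [-0.026, -1.0, -0.0], [-0.001, 0.0, -1.0]]
ft_force: [-0.3, 0.5, -0.5]
width: 26.9
```

Emit:
jog_arm --rows '[[[0, 0, 0], [0, 0, 0], -1], [[0, 0, 0], [0, 0, 0], 0.0], [[0, 0, 0], [0, 0, 0], 0.05], [[0, 0, 0], [0, 0, 0], 0.05], [[0, 0, 0], [0, 0, 0], 0.05]]'

```text
time_s: 8.3
eef_pos: [612.0, 302.1, 0.4]
eef_rot: [[1.0, -0.026, 0.001], [-0.026, -1.0, 0.0], [0.001, -0.0, -1.0]]
ft_force: [0.1, -0.4, 0.5]
width: 44.8
```

Emit:
jog_arm --rows '[[[0, 0, 10], [0, 0, 0], 0.05], [[0, 0, 40], [0, 0, 0], 0.05], [[0, 0, 70], [0, 0, 0], 0.05], [[-20, 0, 90], [0, 0, 0.05], 0.1], [[-50, 10, 90], [0, 0, 0.1], 0.4]]'

```text
time_s: 8.72
eef_pos: [565.9, 310.9, 95.3]
eef_rot: [[0.997, 0.071, 0.007], [0.071, -0.997, 0.002], [0.007, -0.002, -1.0]]
ft_force: [1.0, 0.8, -0.2]
width: 57.5
```

```bash
python3 -c "
from h import *
d=snap('side');cv2.imwrite('pics/s7.png',cv2.resize(d['color'][180:320,130:300,::-1],None,fx=4,fy=4,interpolation=2));s=env.sense();print(s['eef_pos'],s['ft_force'],s['width'],np.degrees(np.arctan2(s['eef_rot'][1,0],s['eef_rot'][0,0])),s['qpos'].round(1))"
```

```text
[557.3438782  314.96426386  93.17204611] [-4.81927144  5.91062738 -1.35240387] 60.089867631078064 4.708659621336258 [ -22.8   29.5  -16.5  101.9   10.4   49.9 -129.2]
```

View pics/s7.png

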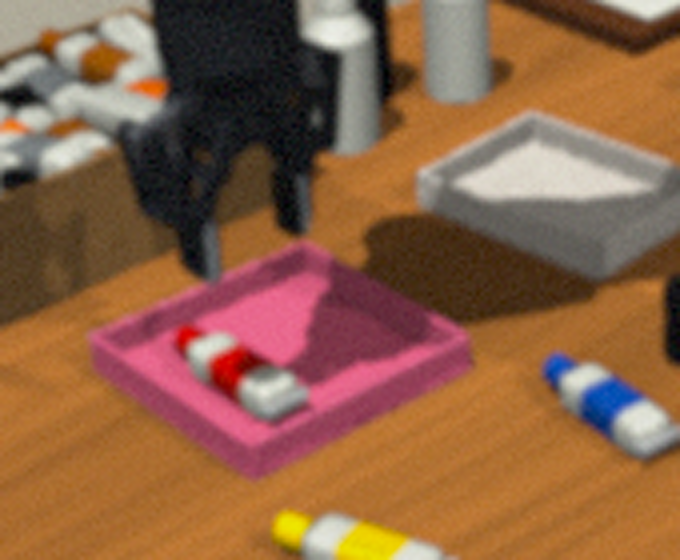

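Red lies flat in the pink tub. Next is yellow.

Emit:
jog_arm --rows '[[[-40, 16, 0], [0, 0, 0.06], 0.4], [[-80, 32, 0], [0, 0, 0.12], 0.4], [[-115, 46, -10], [0, 0, 0.17], 0.4], [[-132, 54, -20], [0, 0, 0.17], 0.4], [[-132, 54, -35], [0, 0, 0.17], 0.4]]'

```text
time_s: 9.18
eef_pos: [425.7, 369.1, 56.4]
eef_rot: [[0.969, 0.247, 0.0], [0.247, -0.969, 0.002], [0.001, -0.002, -1.0]]
ft_force: [1.3, 1.6, -0.5]
width: 59.7
```

Emit:
jog_arm --rows '[[[0, 0, -15], [0, 0, 0], 0.4], [[0, 0, -30], [0, 0, 0], 0.4], [[0, 0, -45], [0, 0, 0], 0.4], [[0, 0, -55], [0, 0, 0], 0.4], [[0, 0, -59], [0, 0, 0], 0.4]]'

```text
time_s: 9.6
eef_pos: [429.3, 365.7, -4.9]
eef_rot: [[0.97, 0.241, -0.001], [0.241, -0.97, -0.001], [-0.001, 0.001, -1.0]]
ft_force: [-0.4, -0.2, -1.0]
width: 59.8
```

```bash
python3 -c "
from h import *
d=snap('side');cv2.imwrite('pics/s8.png',cv2.resize(d['color'][230:370,130:300,::-1],None,fx=4,fy=4,interpolation=2));s=env.sense();print(s['eef_pos'],s['ft_force'],s['width'],np.degrees(np.arctan2(s['eef_rot'][1,0],s['eef_rot'][0,0])),s['qpos'].round(1))"
```

```text
[429.28348408 365.63946078  -4.98738005] [-0.41584979  0.08182816 -0.60578302] 59.49935589044708 13.971564697951253 [ -32.8   32.3  -17.8  114.3   16.2   35.9 -137.2]
```

View pics/s8.png

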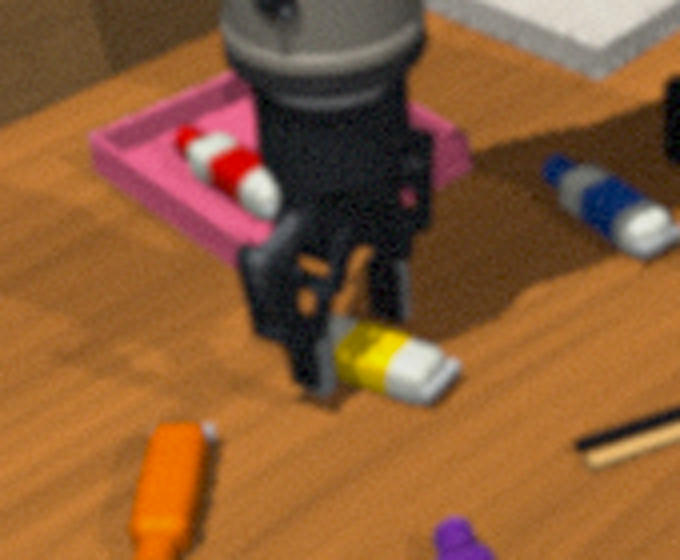

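Emit:
jog_arm --rows '[[[0, 0, 0], [0, 0, 0], 0.0], [[0, 0, 0], [0, 0, 0], -1], [[0, 0, 0], [0, 0, 0], -1], [[0, 0, 0], [0, 0, 0], -1], [[0, 0, 0], [0, 0, 0], -1]]'

```text
time_s: 10.07
eef_pos: [430.3, 366.4, -3.0]
eef_rot: [[0.97, 0.241, 0.001], [0.241, -0.97, 0.001], [0.001, -0.001, -1.0]]
ft_force: [-0.3, -1.2, 5.0]
width: 26.8
```

Emit:
jog_arm --rows '[[[0, 0, 0], [0, 0, 0], -1], [[0, 0, 5], [0, 0, 0], -1], [[0, 0, 30], [0, 0, 0], -1], [[0, 0, 65], [0, 0, 0], -1], [[0, 0, 90], [0, 0, 0], -1]]'

```text
time_s: 10.48
eef_pos: [429.8, 366.2, 88.5]
eef_rot: [[0.97, 0.242, 0.0], [0.242, -0.97, 0.001], [0.001, -0.001, -1.0]]
ft_force: [1.3, 0.6, -0.2]
width: 27.4
```

```bash
python3 -c "
from h import *
d=snap('side');cv2.imwrite('pics/s9.png',cv2.resize(d['color'][200:340,130:300,::-1],None,fx=4,fy=4,interpolation=2))
d=snap('top');cv2.imwrite('pics/t9.png',cv2.resize(d['color'][100:250,140:280,::-1],None,fx=4,fy=4,interpolation=2));s=env.sense();print(s['eef_pos'],s['ft_force'],s['width'],np.degrees(np.arctan2(s['eef_rot'][1,0],s['eef_rot'][0,0])))
print(proj(d,[[604+50,301,16],[604-50,304,16]]))"
```

```text
[431.56207891 367.72245496  90.70532504] [-0.07826627  0.30867537 -0.41321548] 27.07311615943205 13.952198593698528
[[200.6079361  131.36742129]
 [198.04247431 177.34804534]]
```

View pics/s9.png

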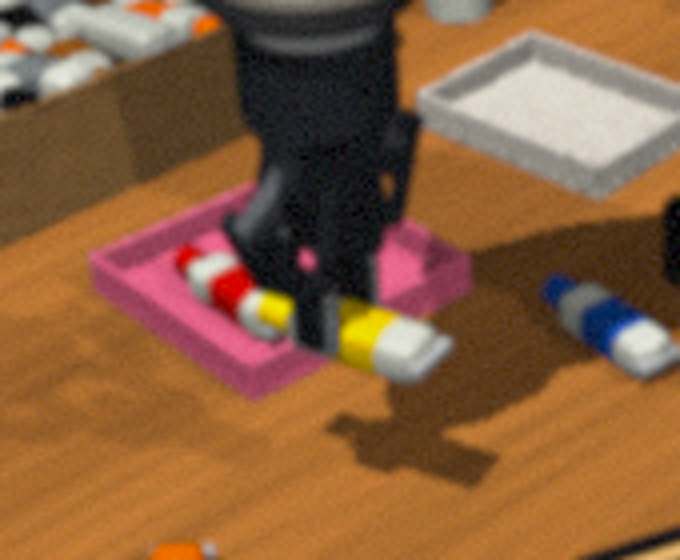

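View pics/t9.png

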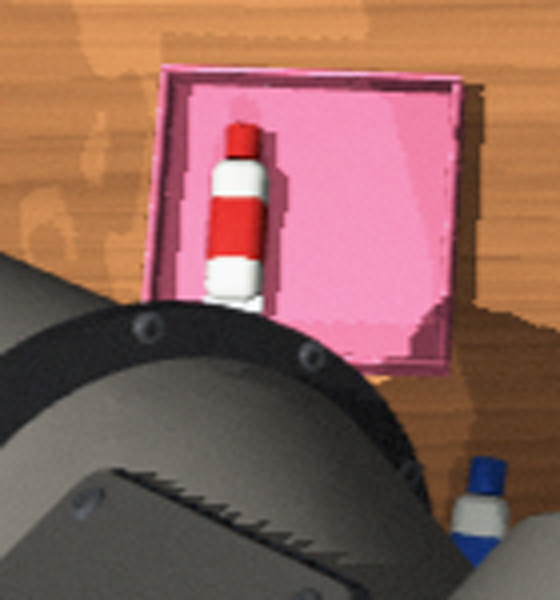

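Red lies exactly where predicted, with its cap tip at (200.8,130.8). Yellow is held at 27 mm, so I'll carry it over.

Emit:
jog_arm --rows '[[[28, -22, 0], [0, 0, -0.06], -1], [[56, -44, 0], [0, 0, -0.12], -1], [[84, -66, 0], [0, 0, -0.18], -1], [[112, -88, 0], [0, 0, -0.24], -1], [[140, -110, 0], [0, 0, -0.274], -1]]'

```text
time_s: 11.0
eef_pos: [570.8, 254.6, 86.1]
eef_rot: [[0.999, -0.034, 0.0], [-0.034, -0.999, -0.0], [0.0, 0.0, -1.0]]
ft_force: [0.8, 1.1, -0.7]
width: 26.8
```

Emit:
jog_arm --rows '[[[25, -18, 0], [0, 0, 0], -1], [[36, -26, 0], [0, 0, 0], -1], [[36, -26, -20], [0, 0, 0], -1], [[36, -26, -40], [0, 0, 0], -1], [[36, -26, -56], [0, 0, 0], -1]]'

```text
time_s: 11.42
eef_pos: [605.3, 229.6, 28.7]
eef_rot: [[1.0, -0.031, -0.001], [-0.031, -1.0, -0.0], [-0.001, 0.0, -1.0]]
ft_force: [-0.6, 0.4, -1.0]
width: 27.0
```

Emit:
jog_arm --rows '[[[0, 0, -10], [0, 0, 0], -1], [[0, 0, -18], [0, 0, 0], -1], [[0, 0, -24], [0, 0, 0], -1], [[0, 0, -28], [0, 0, 0], -1], [[0, 0, -29], [0, 0, 0], -1]]'

```text
time_s: 11.83
eef_pos: [605.7, 230.2, 1.1]
eef_rot: [[1.0, -0.03, -0.0], [-0.03, -1.0, 0.0], [-0.0, -0.0, -1.0]]
ft_force: [-4.0, -1.0, 7.0]
width: 27.1
```

```bash
python3 -c "
from h import *
d=snap('side');cv2.imwrite('pics/s10.png',cv2.resize(d['color'][180:320,130:300,::-1],None,fx=4,fy=4,interpolation=2));s=env.sense();print(s['eef_pos'],s['ft_force'],s['width'],np.degrees(np.arctan2(s['eef_rot'][1,0],s['eef_rot'][0,0])))"
```

```text
[605.79842578 230.19094352   1.26301661] [-0.36486653  0.47854639 -0.35269333] 26.83797062253699 -1.7249890668162209
```

View pics/s10.png

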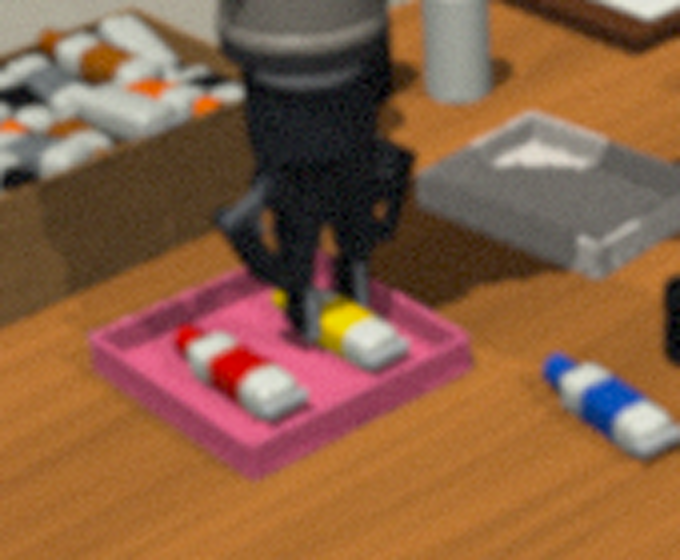

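Yellow is on the floor beside red. I'll release it and go to blue.

Emit:
jog_arm --rows '[[[0, 0, 0], [0, 0, 0], 0.0], [[0, 0, 0], [0, 0, 0], 0.05], [[0, 0, 0], [0, 0, 0], 0.05], [[0, 0, 10], [0, 0, 0], 0.05], [[0, 0, 40], [0, 0, 0], 0.05]]'

```text
time_s: 12.3
eef_pos: [603.5, 229.0, 38.5]
eef_rot: [[1.0, -0.03, -0.005], [-0.03, -1.0, -0.002], [-0.005, 0.002, -1.0]]
ft_force: [-0.6, -0.1, 0.6]
width: 45.0
```

Emit:
jog_arm --rows '[[[0, 0, 30], [0, 0, 0], 0.05], [[-20, -6, 45], [0, 0, -0.03], 0.1], [[-55, -16, 45], [0, 0, -0.06], 0.3], [[-90, -26, 45], [0, 0, -0.1], 0.3], [[-125, -36, 40], [0, 0, -0.105], 0.3]]'

```text
time_s: 12.72
eef_pos: [480.1, 193.8, 82.7]
eef_rot: [[0.99, -0.138, 0.002], [-0.138, -0.99, 0.001], [0.002, -0.001, -1.0]]
ft_force: [-0.3, 1.3, -0.7]
width: 55.3
```

Emit:
jog_arm --rows '[[[-30, -10, 0], [0, 0, 0], 0.3], [[-50, -15, -10], [0, 0, 0], 0.3], [[-50, -15, -30], [0, 0, 0], 0.3], [[-50, -15, -45], [0, 0, 0], 0.3], [[-50, -15, -60], [0, 0, 0], 0.3]]'

```text
time_s: 13.13
eef_pos: [431.1, 179.1, 21.5]
eef_rot: [[0.991, -0.135, 0.002], [-0.135, -0.991, 0.001], [0.002, -0.001, -1.0]]
ft_force: [0.5, -1.1, 0.3]
width: 55.9
```

```bash
python3 -c "
from h import *
d=snap('side');cv2.imwrite('pics/s11.png',cv2.resize(d['color'][180:320,130:320,::-1],None,fx=4,fy=4,interpolation=2));s=env.sense();print(s['eef_pos'],s['ft_force'],s['width'],np.degrees(np.arctan2(s['eef_rot'][1,0],s['eef_rot'][0,0])))"
```

```text
[429.95507285 178.61715719  19.11309679] [-2.65438863 -0.16310776 -3.90312828] 55.785388279101696 -7.739372876312292
```

View pics/s11.png

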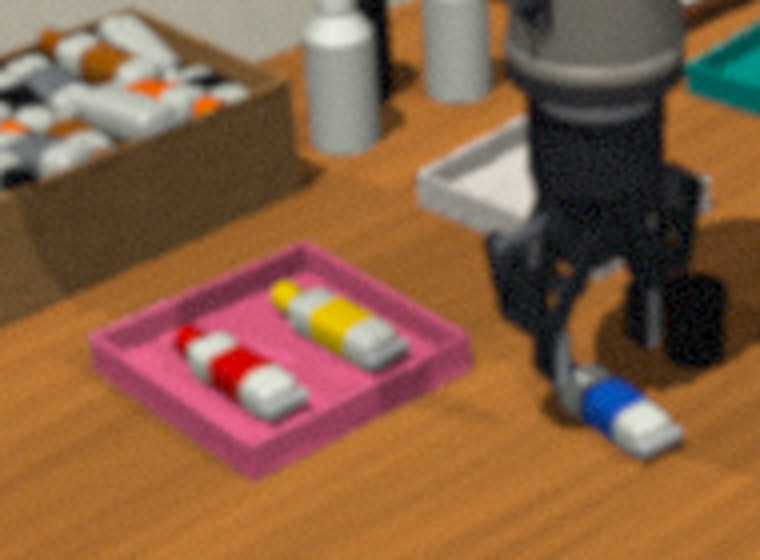

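Red and yellow both lie flat in the pink tub. The jaws straddle blue and clear the jar, so I'll descend and grasp.

Emit:
jog_arm --rows '[[[0, 0, -10], [0, 0, 0], 0.3], [[0, 0, -20], [0, 0, 0], 0.3], [[0, 0, -25], [0, 0, 0], 0.3], [[0, 0, -25], [0, 0, 0], 0.2], [[0, 0, -25], [0, 0, 0], -1]]'

```text
time_s: 13.6
eef_pos: [430.8, 179.0, -4.0]
eef_rot: [[0.991, -0.135, -0.0], [-0.135, -0.991, -0.0], [-0.0, 0.0, -1.0]]
ft_force: [-0.2, 0.7, -0.1]
width: 40.2
```

Emit:
jog_arm --rows '[[[0, 0, 0], [0, 0, 0], -1], [[0, 0, 0], [0, 0, 0], -1], [[0, 0, 0], [0, 0, 0], -1], [[0, 0, 0], [0, 0, 0], -1], [[0, 0, 5], [0, 0, 0], -1]]'

```text
time_s: 14.02
eef_pos: [430.6, 178.9, 0.9]
eef_rot: [[0.991, -0.135, -0.0], [-0.135, -0.991, -0.0], [-0.0, 0.0, -1.0]]
ft_force: [0.0, -0.2, -1.3]
width: 27.2
```

Emit:
jog_arm --rows '[[[0, 0, 15], [0, 0, 0], -1], [[0, 0, 45], [0, 0, 0], -1], [[0, 0, 80], [0, 0, 0], -1], [[0, 0, 95], [0, 0, 0], -1], [[0, 0, 95], [0, 0, 0], -1]]'

```text
time_s: 14.43
eef_pos: [432.6, 179.8, 99.8]
eef_rot: [[0.991, -0.135, 0.005], [-0.135, -0.991, 0.002], [0.005, -0.003, -1.0]]
ft_force: [1.0, 0.7, -1.8]
width: 27.1
```

```bash
python3 -c "
from h import *
d=snap('side');cv2.imwrite('pics/s12.png',cv2.resize(d['color'][160:320,210:400,::-1],None,fx=4,fy=4,interpolation=2));s=env.sense();print(s['eef_pos'],s['ft_force'],s['width'],np.degrees(np.arctan2(s['eef_rot'][1,0],s['eef_rot'][0,0])))"
```

```text
[431.81807988 179.32298004  97.90980789] [ 0.15163132  0.18408839 -0.10337312] 26.941139499437387 -7.7707440039797895
```

View pics/s12.png

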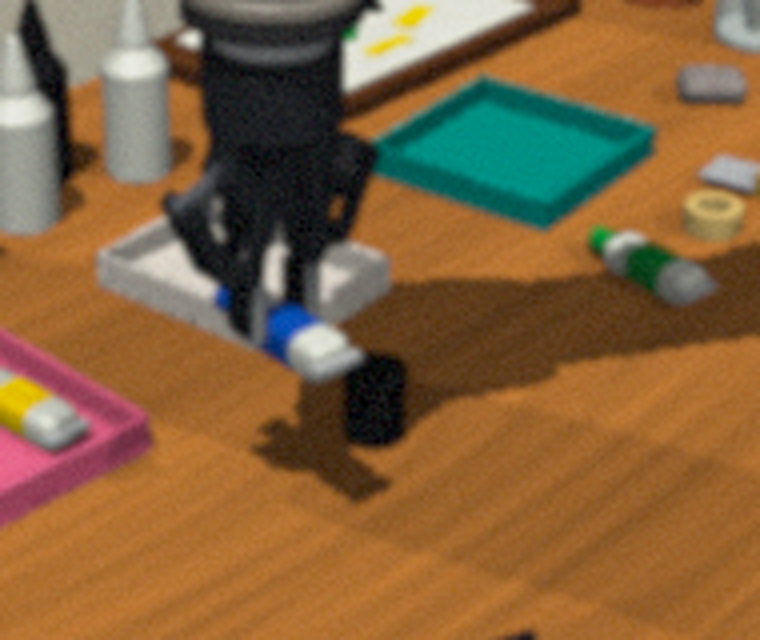

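Blue is held, with the width at 27 mm and clear of the jar. Carrying it to the right half of the teal tub.

Emit:
jog_arm --rows '[[[12, -32, 0], [0, 0, 0.02], -1], [[24, -64, 0], [0, 0, 0.04], -1], [[36, -96, 0], [0, 0, 0.06], -1], [[48, -128, 0], [0, 0, 0.08], -1], [[60, -160, 0], [0, 0, 0.1], -1]]'

```text
time_s: 14.9
eef_pos: [490.3, 17.3, 95.0]
eef_rot: [[0.999, -0.034, -0.001], [-0.034, -0.999, -0.0], [-0.001, 0.0, -1.0]]
ft_force: [0.6, -0.0, -1.0]
width: 27.0
```

Emit:
jog_arm --rows '[[[12, -32, 0], [0, 0, 0.02], -1], [[24, -64, 0], [0, 0, 0.04], -1], [[36, -96, 0], [0, 0, 0.06], -1], [[48, -128, 0], [0, 0, 0.08], -1], [[60, -160, 0], [0, 0, 0.1], -1]]'

```text
time_s: 15.32
eef_pos: [550.3, -142.6, 94.8]
eef_rot: [[0.998, 0.066, -0.002], [0.066, -0.998, 0.0], [-0.002, -0.0, -1.0]]
ft_force: [1.8, 0.2, -0.2]
width: 26.9
```

Emit:
jog_arm --rows '[[[13, -32, 0], [0, 0, 0.02], -1], [[26, -64, 0], [0, 0, 0.025], -1], [[39, -96, 0], [0, 0, 0.025], -1], [[50, -125, 0], [0, 0, 0.025], -1], [[59, -148, 0], [0, 0, 0.025], -1]]'

```text
time_s: 15.73
eef_pos: [609.3, -291.7, 94.3]
eef_rot: [[0.996, 0.088, -0.002], [0.088, -0.996, 0.0], [-0.002, -0.0, -1.0]]
ft_force: [0.1, 1.3, -0.6]
width: 27.1
```

Emit:
jog_arm --rows '[[[0, 0, -10], [0, 0, 0], -1], [[0, 0, -30], [0, 0, 0], -1], [[0, 0, -50], [0, 0, 0], -1], [[0, 0, -62], [0, 0, 0], -1], [[0, 0, -66], [0, 0, 0], -1]]'

```text
time_s: 16.15
eef_pos: [608.0, -288.1, 26.7]
eef_rot: [[0.996, 0.09, -0.004], [0.09, -0.996, 0.002], [-0.004, -0.002, -1.0]]
ft_force: [-0.9, 0.2, -0.0]
width: 27.3
```

```bash
python3 -c "
from h import *
d=snap('side');cv2.imwrite('pics/s13.png',cv2.resize(d['color'][130:260,270:430,::-1],None,fx=4,fy=4,interpolation=2));s=env.sense();print(s['eef_pos'],s['ft_force'],s['width'],np.degrees(np.arctan2(s['eef_rot'][1,0],s['eef_rot'][0,0])),s['qpos'].round(1))"
```

```text
[ 608.38247635 -288.27751649   27.37708175] [-0.27016668 -0.24971062 -0.20612495] 27.249613455241363 5.161843031199558 [ 24.5  36.2  -6.4  99.3   5.3  45.1 -69.3]
```

View pics/s13.png

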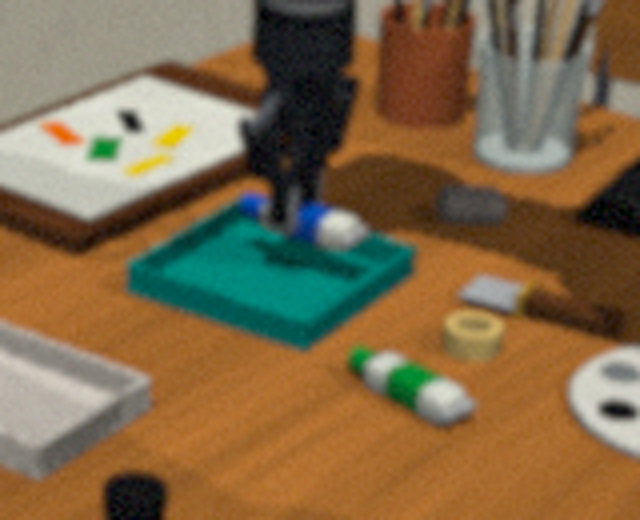

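Emit:
jog_arm --rows '[[[0, 0, -8], [0, 0, 0], -1], [[0, 0, -16], [0, 0, 0], -1], [[0, 0, -23], [0, 0, 0], -1], [[0, 0, -28], [0, 0, 0], -1], [[0, 0, -29], [0, 0, 0], -1]]'

```text
time_s: 16.62
eef_pos: [609.6, -289.0, 0.6]
eef_rot: [[0.996, 0.09, -0.0], [0.09, -0.996, 0.0], [-0.0, -0.0, -1.0]]
ft_force: [-2.9, 2.0, 9.3]
width: 27.0
```

Emit:
jog_arm --rows '[[[0, 0, 0], [0, 0, 0], -1], [[0, 0, 0], [0, 0, 0], 0.0], [[0, 0, 0], [0, 0, 0], 0.05], [[0, 0, 0], [0, 0, 0], 0.05], [[0, 0, 15], [0, 0, 0], 0.05]]'

```text
time_s: 17.03
eef_pos: [608.2, -288.4, 14.0]
eef_rot: [[0.996, 0.09, -0.003], [0.09, -0.996, 0.001], [-0.003, -0.002, -1.0]]
ft_force: [-0.4, 0.3, -0.6]
width: 44.8
```

Emit:
jog_arm --rows '[[[0, 0, 30], [0, 0, 0], 0.05], [[0, 0, 70], [0, 0, 0], 0.05], [[-30, 18, 75], [0, 0, -0.05], 0.2], [[-65, 40, 75], [0, 0, -0.1], 0.3], [[-95, 58, 75], [0, 0, -0.15], 0.3]]'

```text
time_s: 17.45
eef_pos: [513.6, -230.3, 92.8]
eef_rot: [[0.998, -0.063, 0.002], [-0.063, -0.998, -0.0], [0.002, 0.0, -1.0]]
ft_force: [0.8, -0.5, 0.3]
width: 55.7
```

Emit:
jog_arm --rows '[[[-30, 18, 0], [0, 0, -0.03], 0.3], [[-60, 36, 0], [0, 0, -0.06], 0.3], [[-85, 52, -20], [0, 0, -0.068], 0.3], [[-85, 52, -50], [0, 0, -0.068], 0.3], [[-85, 52, -65], [0, 0, -0.068], 0.3]]'

```text
time_s: 17.87
eef_pos: [428.5, -178.3, 25.8]
eef_rot: [[0.992, -0.127, 0.001], [-0.127, -0.992, -0.0], [0.001, 0.0, -1.0]]
ft_force: [0.4, 0.0, -1.4]
width: 55.6
```

```bash
python3 -c "
from h import *
d=snap('side');cv2.imwrite('pics/s14.png',cv2.resize(d['color'][150:280,290:450,::-1],None,fx=4,fy=4,interpolation=2));s=env.sense();print(s['eef_pos'],s['ft_force'],s['width'],np.degrees(np.arctan2(s['eef_rot'][1,0],s['eef_rot'][0,0])),s['qpos'].round(1))"
```

```text
[ 428.2017303  -178.23852627   23.91141104] [-1.62431949  1.99791984 -4.27736031] 55.59788861029986 -7.307553669297814 [ 19.4  21.9  -5.6 126.9   4.   31.5 -86.5]
```

View pics/s14.png

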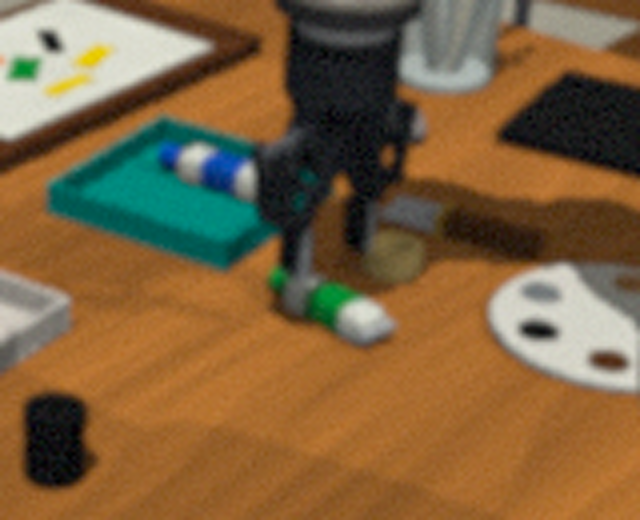

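Emit:
jog_arm --rows '[[[0, 0, -10], [0, 0, 0], 0.3], [[0, 0, -22], [0, 0, 0], 0.3], [[0, 0, -30], [0, 0, 0], 0.3], [[0, 0, -30], [0, 0, 0], 0.2], [[0, 0, -30], [0, 0, 0], -1]]'

```text
time_s: 18.33
eef_pos: [430.0, -179.1, -3.7]
eef_rot: [[0.992, -0.128, -0.0], [-0.128, -0.992, 0.0], [-0.0, -0.0, -1.0]]
ft_force: [-1.2, -0.7, 0.0]
width: 40.6
```

Emit:
jog_arm --rows '[[[0, 0, 0], [0, 0, 0], -1], [[0, 0, 0], [0, 0, 0], -1], [[0, 0, 0], [0, 0, 0], -1], [[0, 0, 0], [0, 0, 0], -1], [[0, 0, 5], [0, 0, 0], -1]]'

```text
time_s: 18.75
eef_pos: [429.8, -179.0, 1.2]
eef_rot: [[0.992, -0.128, 0.0], [-0.128, -0.992, 0.0], [0.0, -0.0, -1.0]]
ft_force: [-0.6, -0.0, -0.1]
width: 27.0
```

Emit:
jog_arm --rows '[[[0, 0, 15], [0, 0, 0], -1], [[0, 0, 45], [0, 0, 0], -1], [[0, 0, 80], [0, 0, 0], -1], [[0, 0, 85], [0, 0, 0], -1], [[0, 0, 85], [0, 0, 0], -1]]'

```text
time_s: 19.17
eef_pos: [431.2, -179.6, 88.7]
eef_rot: [[0.992, -0.128, 0.005], [-0.128, -0.992, -0.001], [0.005, 0.001, -1.0]]
ft_force: [-0.6, -0.3, -0.9]
width: 27.0
```

```bash
python3 -c "
from h import *
d=snap('side');cv2.imwrite('pics/s15.png',cv2.resize(d['color'][150:280,290:450,::-1],None,fx=4,fy=4,interpolation=2));s=env.sense();print(s['eef_pos'],s['ft_force'],s['width'])"
```

```text
[ 430.33501926 -179.29664941   87.08926854] [ 0.16449564 -0.06535422 -1.4211462 ] 27.010952298244685
```

View pics/s15.png

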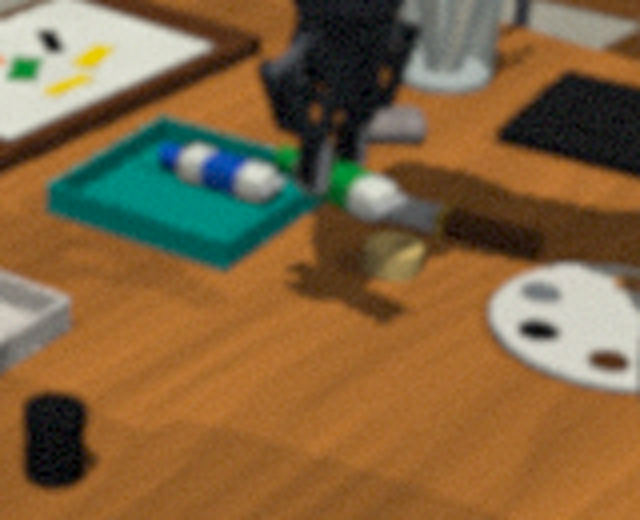

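Blue lies flat in the teal tub and green is held. Carrying green to the left half of the teal tub.

Emit:
jog_arm --rows '[[[35, -8, 0], [0, 0, 0.05], -1], [[70, -16, 0], [0, 0, 0.1], -1], [[105, -24, 0], [0, 0, 0.15], -1], [[140, -31, 0], [0, 0, 0.2], -1], [[174, -38, 0], [0, 0, 0.218], -1]]'

```text
time_s: 19.63
eef_pos: [604.6, -217.1, 84.1]
eef_rot: [[0.996, 0.093, -0.002], [0.093, -0.996, 0.001], [-0.002, -0.001, -1.0]]
ft_force: [0.7, -0.5, -0.1]
width: 27.3
```

Emit:
jog_arm --rows '[[[0, 0, 0], [0, 0, 0], -1], [[0, 0, -15], [0, 0, 0], -1], [[0, 0, -35], [0, 0, 0], -1], [[0, 0, -50], [0, 0, 0], -1], [[0, 0, -60], [0, 0, 0], -1]]'

```text
time_s: 20.05
eef_pos: [602.0, -216.4, 22.7]
eef_rot: [[0.996, 0.09, -0.004], [0.09, -0.996, 0.001], [-0.004, -0.002, -1.0]]
ft_force: [-0.8, -0.3, 0.0]
width: 26.8
```

Emit:
jog_arm --rows '[[[0, 0, -8], [0, 0, 0], -1], [[0, 0, -15], [0, 0, 0], -1], [[0, 0, -21], [0, 0, 0], -1], [[0, 0, -25], [0, 0, 0], -1], [[0, 0, -25], [0, 0, 0], -1]]'

```text
time_s: 20.47
eef_pos: [604.0, -217.1, 0.9]
eef_rot: [[0.996, 0.09, 0.0], [0.09, -0.996, -0.0], [0.0, 0.0, -1.0]]
ft_force: [0.6, -0.9, 0.1]
width: 27.2
```

```bash
python3 -c "
from h import *
d=snap('side');cv2.imwrite('pics/s16.png',cv2.resize(d['color'][150:280,290:450,::-1],None,fx=4,fy=4,interpolation=2));s=env.sense();print(s['eef_pos'],s['ft_force'],s['width'],np.degrees(np.arctan2(s['eef_rot'][1,0],s['eef_rot'][0,0])))"
```

```text
[ 604.03326727 -217.04995141    1.13994442] [-0.12878448  1.00953237 -0.46526901] 27.267133257166947 5.141934993744091
```

View pics/s16.png

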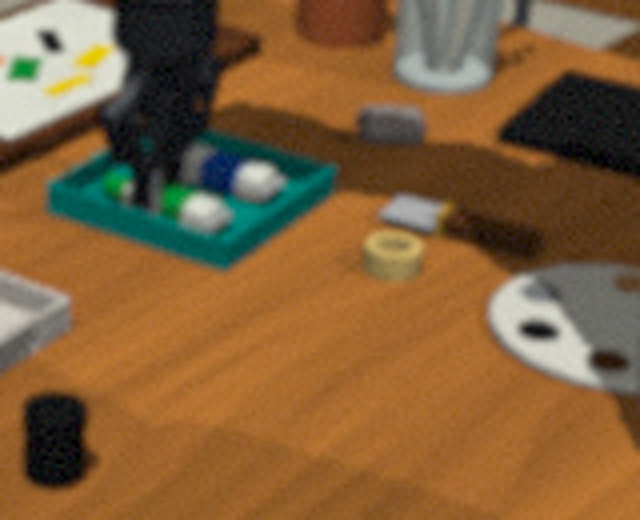

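Emit:
jog_arm --rows '[[[0, 0, 0], [0, 0, 0], 0.0], [[0, 0, 0], [0, 0, 0], 0.05], [[0, 0, 0], [0, 0, 0], 0.05], [[0, 0, 10], [0, 0, 0], 0.05], [[0, 0, 40], [0, 0, 0], 0.05]]'

```text
time_s: 20.93
eef_pos: [601.4, -216.3, 38.5]
eef_rot: [[0.996, 0.09, -0.006], [0.09, -0.996, 0.002], [-0.005, -0.002, -1.0]]
ft_force: [-0.4, 0.1, 0.2]
width: 45.2
```

Emit:
jog_arm --rows '[[[0, 0, 35], [0, 0, 0], 0.05], [[-20, -14, 55], [0, 0, 0], 0.1], [[-50, -35, 55], [0, 0, 0.03], 0.2], [[-75, -50, 55], [0, 0, 0.05], 0.2], [[-75, -50, 55], [0, 0, 0.05], 0.2]]'

```text
time_s: 21.35
eef_pos: [523.8, -271.4, 97.3]
eef_rot: [[0.991, 0.135, -0.001], [0.135, -0.991, -0.002], [-0.002, 0.002, -1.0]]
ft_force: [0.4, -0.4, 0.2]
width: 51.2
```

```bash
python3 -c "
from h import *
s=env.sense();print(s['eef_pos'],s['width'],np.degrees(np.arctan2(s['eef_rot'][1,0],s['eef_rot'][0,0])))
d=snap('top')
for a,b,z in(((514,228),(509.5,208.3),9),((523.8,264.8),(517,230),18)):
  p,q=ray(d,a,z),ray(d,b,z);v=q-p;print(p,q,np.degrees(np.arctan2(v[1],v[0])))
d=snap('side');cv2.imwrite('pics/s17.png',cv2.resize(d['color'][150:260,290:450,::-1],None,fx=5,fy=5,interpolation=2))
c,s_=np.cos(np.radians(8)),np.sin(np.radians(8))
for X in(-60,0,18,60):print(X,proj(d,[[422.8+X*c,-347.6+X*s_,9]]))
"
```

```text
[ 523.83793886 -271.40248915   97.29211221] 51.18309450343952 7.766327235333412
[ 440.79478989 -346.03055447    9.        ] [ 482.30537015 -339.92005537    9.        ] 8.373994972224523
[ 363.65397271 -356.41725879   18.        ] [ 434.97256875 -348.29034008   18.        ] 6.500944633003757
-60 [[424.24945335 212.07578728]]
0 [[405.12200162 206.69037665]]
18 [[399.50805202 205.10974666]]
60 [[386.62456589 201.48234954]]
```

View pics/s17.png

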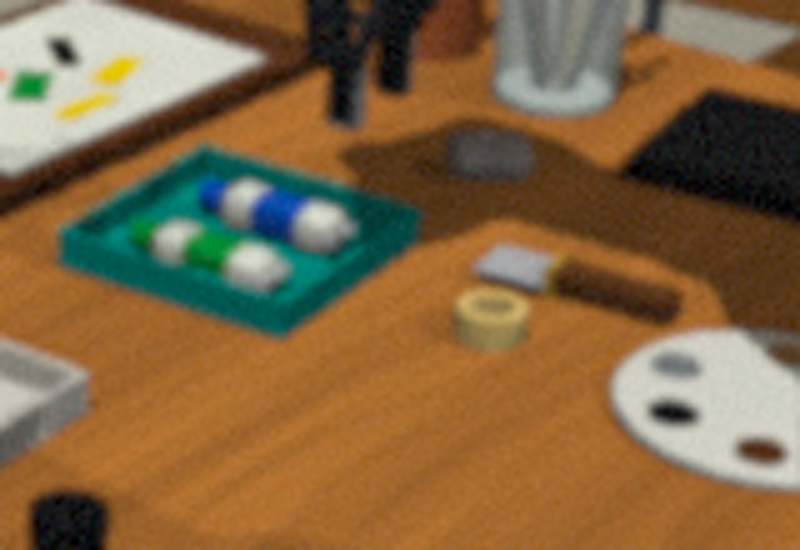

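Blue and green both lie flat in the teal tub. Now the scraper.

Emit:
jog_arm --rows '[[[-30, -22, 0], [0, 0, -0.005], 0.1], [[-60, -44, 0], [0, 0, -0.005], 0.1], [[-90, -66, 0], [0, 0, -0.005], 0.1], [[-112, -83, -15], [0, 0, -0.005], 0.1], [[-112, -83, -40], [0, 0, -0.005], 0.1]]'

```text
time_s: 21.87
eef_pos: [414.1, -354.6, 58.1]
eef_rot: [[0.992, 0.129, 0.002], [0.129, -0.992, -0.004], [0.001, 0.004, -1.0]]
ft_force: [1.5, -0.1, 0.3]
width: 46.9
```

Emit:
jog_arm --rows '[[[0, 0, -10], [0, 0, 0], 0.1], [[0, 0, -20], [0, 0, 0], 0.1], [[0, 0, -30], [0, 0, 0], 0.1], [[0, 0, -35], [0, 0, 0], 0.1], [[0, 0, -38], [0, 0, 0], 0.1]]'

```text
time_s: 22.28
eef_pos: [417.6, -349.2, 17.5]
eef_rot: [[0.991, 0.136, -0.0], [0.136, -0.991, 0.001], [-0.0, -0.001, -1.0]]
ft_force: [-0.5, -1.1, -0.7]
width: 46.7
```

```bash
python3 -c "
from h import *
s=env.sense();print(s['eef_pos'],s['width'],np.degrees(np.arctan2(s['eef_rot'][1,0],s['eef_rot'][0,0])))
d=snap('side');cv2.imwrite('pics/s18.png',cv2.resize(d['color'][150:260,330:490,::-1],None,fx=5,fy=5,interpolation=2))
d=snap('top');cv2.imwrite('pics/t18.png',cv2.resize(d['color'][180:290,440:560,::-1],None,fx=5,fy=5,interpolation=2))
"
```

```text
[ 417.5933122  -349.19190074   17.45181861] 46.68341280034351 7.81406186139644
```

View pics/s18.png

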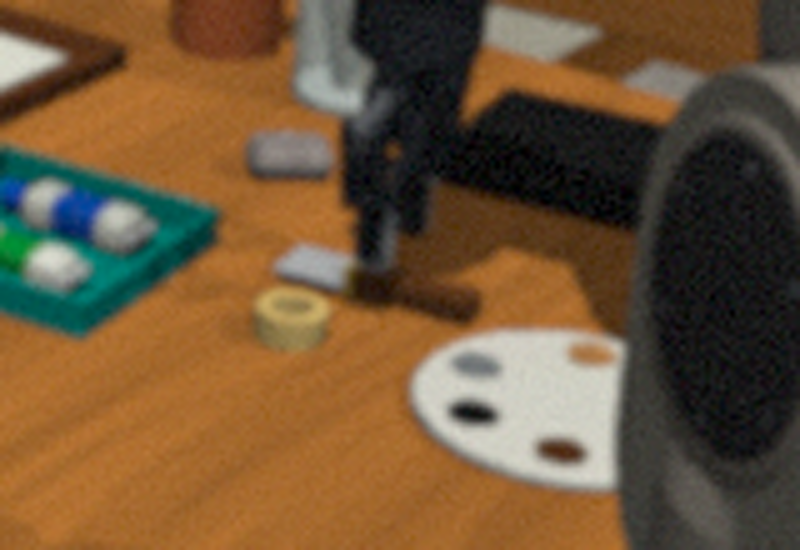

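View pics/t18.png

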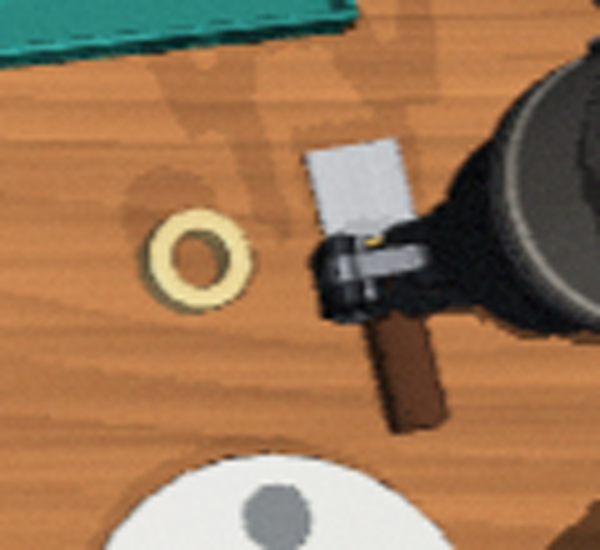

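Emit:
jog_arm --rows '[[[-4, 0, -8], [0, 0, 0], 0.1], [[-4, 0, -16], [0, 0, 0], 0.1], [[-4, 0, -23], [0, 0, 0], 0.1], [[-4, 0, -23], [0, 0, 0], 0], [[-4, 0, -23], [0, 0, 0], -1]]'

```text
time_s: 22.8
eef_pos: [412.5, -349.8, -5.5]
eef_rot: [[0.991, 0.134, -0.001], [0.134, -0.991, 0.001], [-0.001, -0.001, -1.0]]
ft_force: [-0.2, -0.0, 0.3]
width: 32.0
```

Emit:
jog_arm --rows '[[[0, 0, 0], [0, 0, 0], -1], [[0, 0, 0], [0, 0, 0], -1], [[0, 0, 0], [0, 0, 0], -1], [[0, 0, 0], [0, 0, 0], -1], [[0, 0, 0], [0, 0, 0], -1]]'

```text
time_s: 23.22
eef_pos: [412.8, -350.1, -4.9]
eef_rot: [[0.991, 0.134, 0.0], [0.134, -0.991, -0.0], [0.0, 0.0, -1.0]]
ft_force: [0.2, 0.4, -0.5]
width: 20.9
```

Emit:
jog_arm --rows '[[[0, 0, 5], [0, 0, 0], -1], [[0, 0, 30], [0, 0, 0], -1], [[0, 0, 65], [0, 0, 0], -1], [[0, 0, 95], [0, 0, 0], -1], [[0, 0, 95], [0, 0, 0], -1]]'

```text
time_s: 23.63
eef_pos: [415.1, -351.7, 95.7]
eef_rot: [[0.991, 0.134, 0.006], [0.134, -0.991, -0.004], [0.005, 0.005, -1.0]]
ft_force: [1.6, -1.3, -1.0]
width: 21.0
```

```bash
python3 -c "
from h import *
s=env.sense();print(s['eef_pos'],s['width'],np.degrees(np.arctan2(s['eef_rot'][1,0],s['eef_rot'][0,0])))
d=snap('side');cv2.imwrite('pics/s19.png',cv2.resize(d['color'][130:240,330:490,::-1],None,fx=5,fy=5,interpolation=2))
"
```

```text
[ 415.06110294 -351.7485041    95.70187127] 20.97956860757826 7.704285512246936
```

View pics/s19.png

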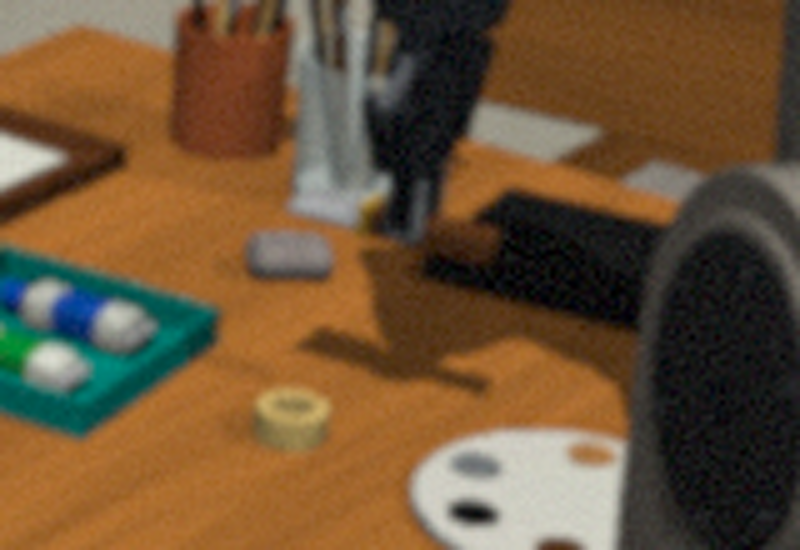

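The scraper is held with the width at 21 mm. Carrying it to the tray.

Emit:
jog_arm --rows '[[[17, 32, 0], [0, 0, -0.02], -1], [[34, 64, 0], [0, 0, -0.04], -1], [[51, 96, 0], [0, 0, -0.06], -1], [[68, 128, 0], [0, 0, -0.063], -1], [[85, 160, 0], [0, 0, -0.063], -1]]'

```text
time_s: 24.1
eef_pos: [497.8, -188.3, 89.6]
eef_rot: [[0.997, 0.071, -0.001], [0.071, -0.997, 0.0], [-0.001, -0.0, -1.0]]
ft_force: [1.4, -1.0, -0.1]
width: 20.7
```

Emit:
jog_arm --rows '[[[17, 32, 0], [0, 0, 0], -1], [[34, 64, 0], [0, 0, 0], -1], [[51, 96, 0], [0, 0, 0], -1], [[68, 128, 0], [0, 0, 0], -1], [[80, 150, 0], [0, 0, 0], -1]]'

```text
time_s: 24.52
eef_pos: [578.5, -36.3, 89.5]
eef_rot: [[0.997, 0.074, -0.0], [0.074, -0.997, 0.001], [-0.0, -0.001, -1.0]]
ft_force: [0.0, 0.0, -0.2]
width: 20.6
```

Emit:
jog_arm --rows '[[[17, 32, 0], [0, 0, 0], -1], [[29, 54, 0], [0, 0, 0], -1], [[29, 54, -15], [0, 0, 0], -1], [[29, 54, -35], [0, 0, 0], -1], [[29, 54, -50], [0, 0, 0], -1]]'

```text
time_s: 24.93
eef_pos: [606.1, 14.6, 38.3]
eef_rot: [[0.997, 0.073, -0.001], [0.073, -0.997, 0.0], [-0.001, -0.0, -1.0]]
ft_force: [0.5, -0.1, -0.6]
width: 21.0
```

```bash
python3 -c "
from h import *
s=env.sense();print(s['eef_pos'],s['width'],np.degrees(np.arctan2(s['eef_rot'][1,0],s['eef_rot'][0,0])))
d=snap('side');cv2.imwrite('pics/s20.png',cv2.resize(d['color'][150:260,210:370,::-1],None,fx=5,fy=5,interpolation=2))
d=snap('top');cv2.imwrite('pics/t20.png',cv2.resize(d['color'][90:210,280:400,::-1],None,fx=5,fy=5,interpolation=2))
"
```

```text
[606.05865258  14.62101145  38.26268479] 20.971697135952834 4.175970634829526
```

View pics/s20.png

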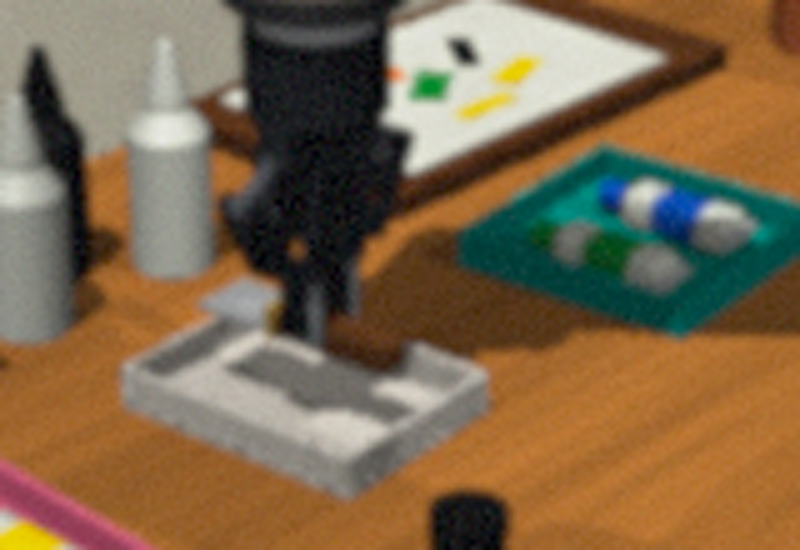

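View pics/t20.png

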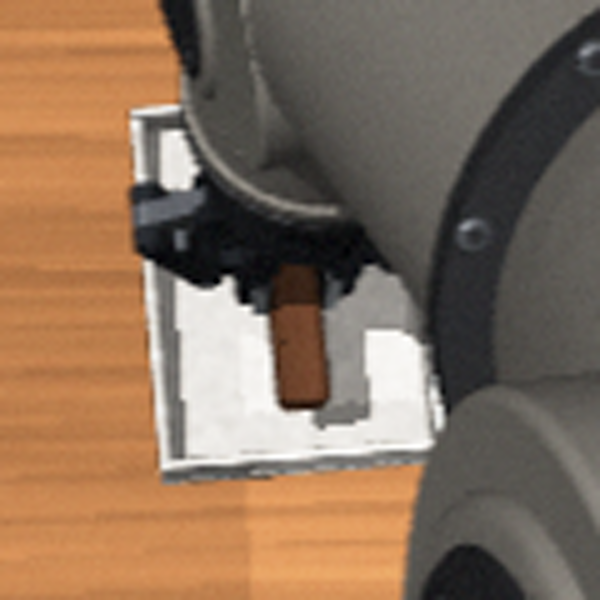

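```bash
python3 -c "
from h import *
d=snap('top')
for z in(45,55,62): print(ray(d,(340.2,171.6),z))
print([ray(d,(338,181),25)])"
```

```text
[554.37290067  10.90807446  45.        ]
[551.42492187  11.53070702  55.        ]
[549.36133671  11.96654981  62.        ]
[array([540.32617624,  14.61524951,  25.        ])]
```

Emit:
jog_arm --rows '[[[0, 0, -10], [0, 0, 0], -1], [[0, 0, -20], [0, 0, 0], -1], [[0, 0, -30], [0, 0, 0], -1], [[0, 0, -37], [0, 0, 0], -1], [[0, 0, -40], [0, 0, 0], -1]]'

```text
time_s: 25.5
eef_pos: [606.1, 13.9, -1.1]
eef_rot: [[0.997, 0.072, -0.001], [0.072, -0.997, -0.0], [-0.001, 0.0, -1.0]]
ft_force: [-22.1, -1.9, 59.5]
width: 20.4
```

Emit:
jog_arm --rows '[[[0, 0, 0], [0, 0, 0], -1], [[0, 0, 0], [0, 0, 0], -1], [[0, 0, 0], [0, 0, 0], -0.2], [[0, 0, 0], [0, 0, 0], 0], [[0, 0, 0], [0, 0, 0], 0]]'

```text
time_s: 25.92
eef_pos: [606.9, 14.0, 0.1]
eef_rot: [[0.997, 0.072, 0.0], [0.072, -0.997, 0.0], [0.0, -0.0, -1.0]]
ft_force: [0.7, 0.6, 0.1]
width: 42.4
```

Emit:
jog_arm --rows '[[[0, 0, 10], [0, 0, 0], 0], [[0, 0, 40], [0, 0, 0], 0], [[0, 0, 75], [0, 0, 0], 0], [[0, 0, 110], [0, 0, 0], 0], [[0, 0, 145], [0, 0, 0], 0]]'

```text
time_s: 26.33
eef_pos: [606.5, 14.0, 147.4]
eef_rot: [[0.997, 0.072, 0.0], [0.072, -0.997, 0.0], [0.0, -0.0, -1.0]]
ft_force: [-0.0, -0.3, -0.0]
width: 42.9
```

Emit:
jog_arm --rows '[[[-10, -30, 20], [0, 0, 0], 0], [[-20, -65, 20], [0, 0, 0], 0], [[-30, -100, 20], [0, 0, 0], 0], [[-45, -135, 20], [0, 0, 0], 0], [[-60, -170, 20], [0, 0, 0], 0]]'

```text
time_s: 26.75
eef_pos: [546.1, -157.4, 166.1]
eef_rot: [[0.997, 0.072, 0.001], [0.072, -0.997, -0.0], [0.001, 0.0, -1.0]]
ft_force: [0.1, -1.5, 0.1]
width: 42.6
```

Emit:
jog_arm --rows '[[[-10, -35, 10], [0, 0, 0], 0], [[-30, -70, 20], [0, 0, 0], 0], [[-50, -105, 20], [0, 0, 0], 0], [[-70, -135, 20], [0, 0, 0], 0], [[-90, -170, 20], [0, 0, 0], 0]]'

```text
time_s: 27.17
eef_pos: [455.7, -326.9, 186.2]
eef_rot: [[0.997, 0.072, 0.001], [0.072, -0.997, -0.0], [0.001, 0.0, -1.0]]
ft_force: [0.3, -1.3, 0.8]
width: 42.8
```

Emit:
jog_arm --rows '[[[-20, -35, 0], [0, 0, 0], 0], [[-40, -70, 0], [0, 0, 0], 0], [[-60, -105, 0], [0, 0, 0], 0], [[-80, -135, 0], [0, 0, 0], 0], [[-80, -135, 0], [0, 0, 0], 0]]'

```text
time_s: 27.58
eef_pos: [371.1, -467.3, 185.9]
eef_rot: [[0.998, 0.063, -0.001], [0.063, -0.998, -0.003], [-0.001, 0.003, -1.0]]
ft_force: [-0.9, 0.3, -0.7]
width: 42.6
```

```bash
python3 -c "
from h import *
s=env.sense();print(s['eef_pos'],s['width'],s['time_s'])
d=snap('side','s21f.png');cv2.imwrite('pics/s21.png',cv2.resize(d['color'][170:310,140:390,::-1],None,fx=3.2,fy=3.2,interpolation=2))
d=snap('top','t21.png')
"
```

```text
[ 371.14425203 -467.28180679  185.88788181] 42.6459915667974 27.5833
```

View pics/s21.png

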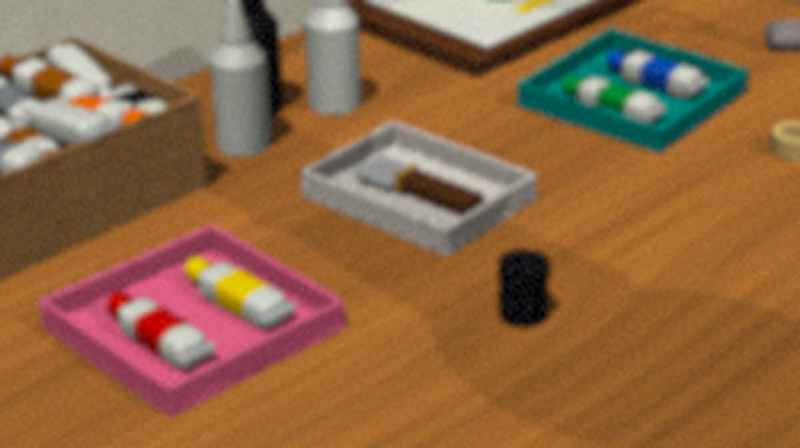

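View pics/t21.png

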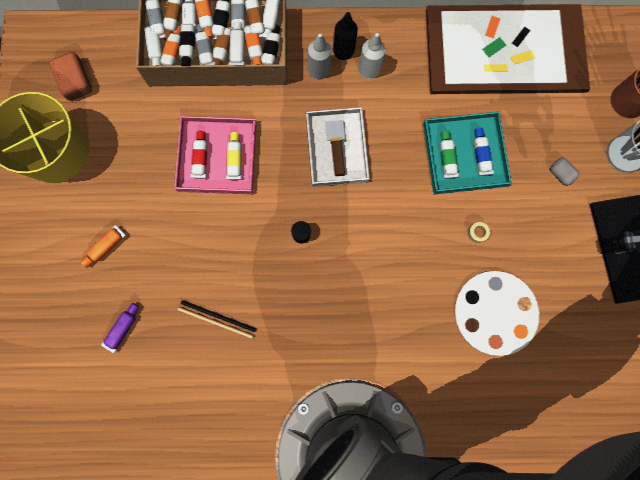

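Both tubs and the tray are right, with everything flat and clear of the walls. The jar at (301,232) and the tape at (480,232) haven't moved. Handing in.

```bash
python3 -c "
from h import *
print(env.close_job())"
```

```text
the job is handed in; nothing more can be done
None
```

The job is done and handed in at about 27.7 s. Red and yellow are in the pink tub, blue and green in the teal tub, and the scraper is in the white tray, all moved in the order you gave.

**Last checks:** the final top and side pictures show all five lying flat on their floors, apart from each other and clear of the walls. The jar and the tape are at the same pixels as at the start, and the look-alikes were not touched. The gripper was empty and well away from everything.

**What failed or disagreed:**
- **First grasp on red missed:** the jaws closed just above the tube without moving it. The side camera showed the fingertips about 20 mm higher than the reported TCP height and tool description imply. I lowered all later grasps to match, and every one then held.
- **Scraper set down firmly:** the wrist force briefly reached about 60 N at set-down. That is under the 120 N wrist limit but above 40 N. I believe the load went through the held scraper or the fingertips rather than the gripper's body, but I have no separate reading to confirm that.

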